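# Load the board tester and run its key sequence

## Task

Set up the measurement at the probe station: slide every sample board up out of the white storage rack and stand it in a free slot of the black socket block, down on the slot's floor, and set the probe unit on the meter console's deck with its pin down in the terminal tower. Only when all that is in place, press the console's keys fully, one at a time: first the round key, then the square key, then the long key. Leave the jar, the tape roll and the blue case where they are.

Things in the scene. Friction and masses are not known exactly. Their poses are not given: they have to be found in the camera images.
- rack: white storage rack, fixed, 113 mm (own x) by 147 mm (own y), 50 mm high, with three parallel slots open at the top, at own y = -45, 0, +45 mm; each slot is 97 mm long along own x, 10 mm wide, its floor 8 mm above the table. Origin: centre of the underside; z up
- sockets: black socket block, fixed, 116 mm (own x) by 147 mm (own y), 45 mm high, on an aluminium foot plate; three parallel slots open at the top, at own y = -45, 0, +45 mm, each 100 mm long along own x and 12 mm wide, floors 10 mm above the table, all empty at the start. Origin: centre of the underside, on the table; z up
- bay1 (a point): centre of the floor of the socket block's slot at own y = -45 mm; axes as the socket block (slot length along x)
- bay2 (a point): centre of the floor of the socket block's slot at own y = 0 mm; axes as the socket block (slot length along x)
- bay3 (a point): centre of the floor of the socket block's slot at own y = 45 mm; axes as the socket block (slot length along x)
- board_a: a sample board, about 90 g: thin green upright plate 90 mm wide (own x), 6 mm thick (own y), 112 mm tall (own z), copper squares on both faces; its top 20 mm is an aluminium edge bar 10 mm thick, gripped across its thickness. Origin: middle of the bottom edge. It starts standing in a rack slot. All boards are alike; one that is absent reads None
- board_b: a sample board, about 90 g: thin green upright plate 90 mm wide (own x), 6 mm thick (own y), 112 mm tall (own z), copper squares on both faces; its top 20 mm is an aluminium edge bar 10 mm thick, gripped across its thickness. Origin: middle of the bottom edge. It starts standing in a rack slot. All boards are alike; one that is absent reads None
- board_c: a sample board, about 90 g: thin green upright plate 90 mm wide (own x), 6 mm thick (own y), 112 mm tall (own z), copper squares on both faces; its top 20 mm is an aluminium edge bar 10 mm thick, gripped across its thickness. Origin: middle of the bottom edge. It starts standing in a rack slot. All boards are alike; one that is absent reads None
- console: grey meter console, fixed, 180 mm (own x) by 190 mm (own y), flat deck 45 mm above the table. Three white keys on black housings 10 mm high at own x -45, y -55, 0, +55 mm, in an order that changes; black terminal tower at own x +45, y +50 mm; the deck at own x +10 to +85, y -90 to +35 mm is free for the probe unit. Origin: centre of the underside, on the table
- terminal (a point): mouth of the terminal: centre of the top of the black square tower, 30 by 30 mm, 33 mm high above the deck (78 mm above the table), with a vertical square hole 13 by 13 mm with bevelled rim, open down to the deck; axes as the console
- probe: loose probe unit, 350 g: steel block 40 (own x) by 30 (own y) mm, up to z 50, on a foot 8 mm thick (own x -44 to +28, y -35 to +35 mm); an 8 mm thick arm on top reaches along own +x, a brass pin 8 mm thick hangs from its end; knob on top to 70 mm. Grip the block across own y. Origin: underside, below the block's centre. To plug in, stand it on the console's deck, arm over the tower
- pin_tip (a point): lower end of the probe's pin: 50 mm from the block's centre along the probe's own +x, 12 mm above the level of the block's underside; when plugged in it is 21 mm below the terminal's mouth
- round_key (a joint): joint of the round white key (30 mm across); 0 = up, 0.006 m = fully down. Spring key: about 2 N to start it moving, 5.5 N fully down; it counts as pressed beyond 0.004 m and comes up again by itself
- round_key_top (a point): middle of the upper face of the round white key (30 mm across), 65 mm above the table when up (20 mm above the console's deck); moves down with the key
- square_key (a joint): joint of the square white key (28 by 28 mm); 0 = up, 0.006 m = fully down. Spring key: about 2 N to start it moving, 5.5 N fully down; it counts as pressed beyond 0.004 m and comes up again by itself
- square_key_top (a point): middle of the upper face of the square white key (28 by 28 mm), 65 mm above the table when up (20 mm above the console's deck); moves down with the key
- long_key (a joint): joint of the long narrow white key (52 mm along console x, 16 mm along console y); 0 = up, 0.006 m = fully down. Spring key: about 2 N to start it moving, 5.5 N fully down; it counts as pressed beyond 0.004 m and comes up again by itself
- long_key_top (a point): middle of the upper face of the long narrow white key (52 mm along console x, 16 mm along console y), 65 mm above the table when up (20 mm above the console's deck); moves down with the key
- jar: bystander: closed jar, 52 mm across, 75 mm high, loose on the table; origin: centre of the underside
- tape_roll: bystander: white tape roll lying flat, 84 mm across, 24 mm high, loose; origin: centre of the underside
- lens_case: bystander: blue plastic case 90 by 60 by 35 mm, loose; origin: centre of the underside
Not all that is in view belongs to the job. There is more than one size of the probe; the job needs the middle-sized.

How it is judged:
By the outcome, as a careful person would: the job done as asked, in the order asked, and still so for the second after the job is handed in, with the robot touching nothing.
Of board_a, board_b, board_c only 2 to 3 are there at a start; the rules pass over those that are not, and their reading is None.
At some moment in a run one of probe may be knocked a few centimetres aside while the robot is not near it.
It also fails if it takes over 210 s, if anything falls off the work surface, if the arm or the gripper's body presses on something with over 40 N, if the wrist force passes 120 N, or if a joint passes its speed limit or range.

## Robot

A 6-joint arm with a two-finger parallel gripper is mounted at the origin on the work surface. World frame = base frame: x ahead of the robot, y to its left, z up, the work surface at z = 0. Lengths are in m, angles in degrees, forces in N, time in s.
With the tool pointing down it reaches from about 0.4 to 0.825 m from the base axis. Payload 7 kg.
Tool frame: the origin (TCP) lies on the centre line of the jaws, within the pads' length; the fingertips stand 22 mm ahead of it and the grasp point (between the pads) lies 3 mm ahead of it (ctrl.finger_overhang is the distance from the TCP to the fingertips, in m); z points along the fingers, y is the line along which they close (so a half turn about z gives the same grasp; the last joint's range is limited). The gripper opens to 88 mm and grips with 3 to 60 N. Pads are 19 mm wide; open, the fingers measure 130 mm over their backs; the gripper's body (78 mm by 193 mm) begins 47 mm behind the grasp point.
Start: joints at [-59.525, 20.546, 0.682, 0, -70.136, -16.507], TCP at [0.163, -0.655, 0.249] pointing down, gripper open.
Joint ranges: [-176.03, 176.03], [-82.01, 121.73], [-58.28, 71.71], [-173.87, 95.51], [-174.79, -0.11], [-173.66, 173.66]. Speed limits (degrees/s): [136.94, 136.94, 172.46, 180, 180, 180].

## Interface

Orientations are given as [roll, pitch, yaw] about the fixed x, y, z axes, in that order (R = Rz(yaw) Ry(pitch) Rx(roll)).
In Python, from plant import ctrl gives the robot as it stands. The module is installed in compiled form; this text tells all that it offers.
- The arm moves only by the shell command python3 -m creep 'ROWS'. ROWS is JSON, a list of rows, each an object with "grip": the closure, from 0 (fully open) to 1 (shut); "delta_pos": the shift along the tool's x, y, z scaled (see below), a list of three; "rotation": the turn, a rotation vector about the tool's x, y, z scaled (see below), a list of three. A call has 1 to 5 rows; each row is the pose to reach, as a shift and turn from the pose commanded when the call began, along the tool's axes at that moment; what a row does not reach only later rows make up. The controller multiplies each number of a shift by 10 cm and each number of a turn by pi/2 rad. A row lasts 1/10 s, in which the tool goes at most 50 mm and 8.59 degrees, less where a joint would pass 70% of its speed; a pose out of reach is approached as far as the arm can. A call with a number of a shift or a turn outside -1 to 1 is refused whole. A call with a gripper value outside its range is refused whole. The fingers move at their own pace and stop on an object; the grip force is fixed at half the most. Time passes only in rows, so rows that repeat a pose let the fingers close. It gives the time, the measured TCP pose, the force, the opening and the grip force at its end, in the units of the state.
- ctrl.get_obs(): the state, without advancing time (a new reading comes with each control period).
- ctrl.snapshot(name): name is "scene" or "top" or "wrist"; returns a dict with "color" (420x560x3 uint8, red, green, blue), "intrinsics" (3x3 intrinsics, pixels), "distortion" ([k1, k2, p1, p2, k3] as OpenCV has them; the pictures are not rectified), "R" (3x3) and "t" (3): a world point X has camera coordinates R X + t. Camera axes: x right, y down, z forward; pixel columns grow to the right and rows downward; lengths in m; the calibration is good to about 2 mm. A picture is of the moment at which its call begins. There is no depth.
- ctrl.close_job(): hands the job in; it is judged then, once.
The state is a dict: "clock": time; "joint_pos": joint angles; "qvel": joint speeds; "tau": joint torques, N m; "tool_pos": TCP position; "orientation": TCP orientation; "force": force on the tool from outside, world axes, zero at the start; "moment": the same for the moment, N m; "opening": finger opening in m; "gripper_force": force on a finger pad.
Only numpy, scipy, OpenCV 4.12 (cv2) and the standard library are available. Lean on these libraries where they do the work, as an engineer would, in place of code of your own. Each camera call takes 0.05 s, during which the arm holds its last target. There are 200 camera calls.

## Working session

There is one attempt and no reset: what is moved stays moved. The work goes in short steps, Python scripts to look and compute and a shell command to move; the robot and the scene stay as the last step left them, time stands still between calls to the robot, and variables do not carry over. Pictures are saved under pics/ and viewed, at most 15 in all, crops included, and the job is handed in when it is done.

```bash
mkdir -p pics; python3 - <<'E'
from plant import ctrl
import cv2
o=ctrl.get_obs();print(o['clock'],o['tool_pos'],o['orientation'],o['opening'],ctrl.finger_overhang)
for n in("scene","top"):
    s=ctrl.snapshot(n);cv2.imwrite(f"pics/{n}0.png",cv2.resize(s["color"][:,:,::-1],(800,600),interpolation=cv2.INTER_CUBIC))
    print(n,s["intrinsics"],s["distortion"],s["R"],s["t"])
E
```

```text
0.0 [ 0.16281084 -0.65458673  0.24762768] [ 1.79904622e+02 -9.43402532e-03 -1.66035872e+02] 0.087934397817822 0.022
scene [[484.26299433   0.         282.43929447]
 [  0.         484.26299433 213.42156695]
 [  0.           0.           1.        ]] [-0.05420569  0.          0.          0.          0.        ] [[-0.49815862  0.86694939  0.0153864 ]
 [ 0.72497856  0.42618367 -0.54108554]
 [-0.47565121 -0.25839161 -0.8408268 ]] [ 0.28743324 -0.37511773  1.43981971]
top [[528.93767561   0.         278.77893449]
 [  0.         528.93767561 201.92146061]
 [  0.           0.           1.        ]] [-0.12362032  0.          0.          0.          0.        ] [[-0.01115622 -0.99992904 -0.00417802]
 [-0.99804838  0.01139178 -0.06139753]
 [ 0.06144077  0.00348491 -0.99810465]] [0.01065781 0.56257769 1.23079585]
```

View pics/scene0.png

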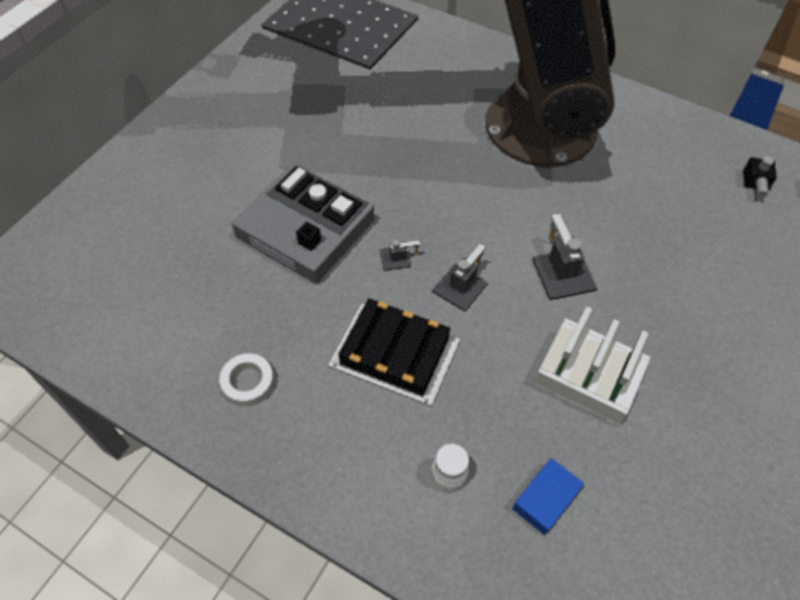

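View pics/top0.png

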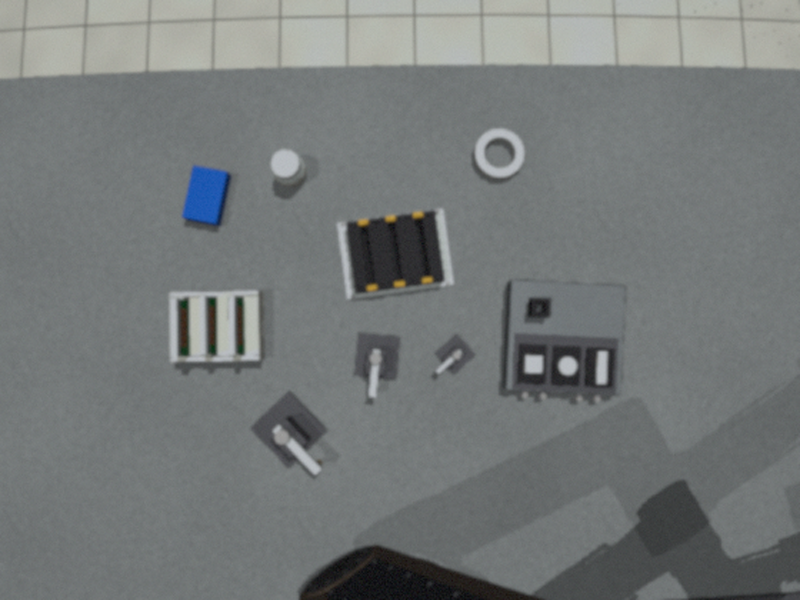

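The probe candidates in the top view are large (285,435), middle-sized (375,360) and small (455,357). The middle one is the one I want. All three boards are present. Next is one close mosaic.

```bash
cat > h.py <<'E'
import numpy as np,cv2
from plant import ctrl
from scipy.spatial.transform import Rotation as Ro
def snap(n): return ctrl.snapshot(n)
def back(s,px,z):
    "native pixel(s) -> world xy(z) at height z"
    px=np.array(px,float).reshape(-1,1,2); z=np.broadcast_to(z,len(px))
    u=cv2.undistortPoints(px,s["intrinsics"],np.array(s["distortion"]))[:,0]
    d=np.c_[u,np.ones(len(u))]@s["R"]; c=-s["R"].T@s["t"]
    return c+d*((z-c[2])/d[:,2])[:,None]
def proj(s,X):
    return cv2.projectPoints(np.array(X,float),cv2.Rodrigues(s["R"])[0],np.array(s["t"]),s["intrinsics"],np.array(s["distortion"]))[0][:,0]
def fit(own,world):
    "2D rigid own->world: x,y,yaw, residuals mm"
    o=np.array(own,float)[:,:2];w=np.array(world)[:,:2];om=o.mean(0);wm=w.mean(0)
    H=(o-om).T@(w-wm);a=np.arctan2(H[0,1]-H[1,0],H[0,0]+H[1,1])
    R=np.array([[np.cos(a),-np.sin(a)],[np.sin(a),np.cos(a)]]);t=wm-R@om
    return t,np.degrees(a),np.linalg.norm(o@R.T+t-w,axis=1)*1e3
def tool():
    o=ctrl.get_obs(); return np.array(o["tool_pos"]),Ro.from_euler("xyz",o["orientation"],degrees=True)
def rows(target,yaw):
    "delta to reach: world pos, tool down with tool yaw (roll 180)"
    p,R=tool();T=Ro.from_euler("xyz",[180,0,yaw],degrees=True)
    print("pos",np.round(p,4),"yaw",np.round(R.as_euler("xyz",degrees=True),2),"delta_pos",np.round(R.inv().apply(np.array(target)-p)/.1,3),"rot",np.round((R.inv()*T).as_rotvec()/(np.pi/2),4))
E
python3 - <<'E'
from h import *
s=snap("top");np.save("/tmp/top.npy",s,allow_pickle=True)
c=s["color"][:,:,::-1]; k=3.4
tiles=[]
for u,v in [(150,229),(277,178),(396,236),(262,255)]:
    x0,y0=u-58,v-44; M=np.float32([[k,0,-k*x0],[0,k,-k*y0]])
    tiles.append(cv2.warpAffine(c,M,(400,300),flags=cv2.INTER_CUBIC)); print(x0,y0)
cv2.imwrite("pics/mos.png",np.vstack([np.hstack(tiles[:2]),np.hstack(tiles[2:])]))
E
```

```text
92 185
219 134
338 192
204 211
```

View pics/mos.png

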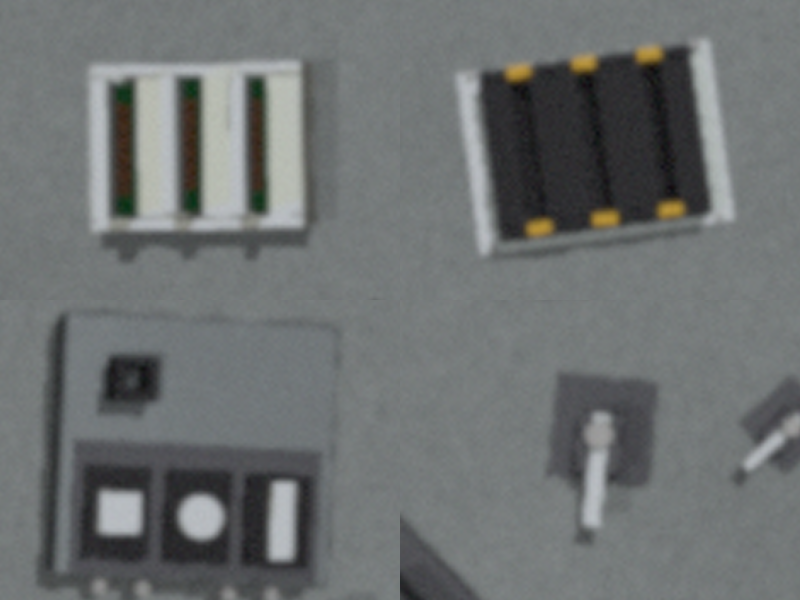

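Rack (tile 1) shows board bars as white strips at about x = 99, 165 and 236. Sockets are in tile 2 with amber end marks. The console in tile 3 has its tower at (131,379), square key (120,513), round key (202,517) and long key (283,521). The middle probe in tile 4 has its knob at (600,435) and arm end at (592,525). Now coarse poses.

```bash
python3 - <<'E'
from h import *
s=np.load("/tmp/top.npy",allow_pickle=True).item()
def t(i,p):
    o=[(92,185),(219,134),(338,192),(204,211)][i];b=[(0,0),(400,0),(0,300),(400,300)][i]
    return (np.array(p,float)-b+.5)/3.4+np.array(o)-.5*0
print("rack corners",back(s,t(0,[(90,65),(302,62),(307,228),(92,230)]),.05).round(3).tolist())
print("bars",back(s,t(0,[(99,145),(165,145),(236,145)]),.12).round(3).tolist())
# socket amber marks: top row left->right, y=+45,0,-45 ; x +/-54
w=back(s,t(1,[(519,72),(584,63),(650,53),(540,228),(606,218),(672,209)]),.045)
print("sock",fit([(.054,.045),(.054,0),(.054,-.045),(-.054,.045),(-.054,0),(-.054,-.045)],w))
w=back(s,t(2,[(131,379),(120,513),(202,517),(283,521)]),[.078,.065,.065,.065])
print("cons",fit([(.045,.05),(-.045,.055),(-.045,0),(-.045,-.055)],w))
print("probe",back(s,t(3,[(600,435),(592,525)]),[.07,.05]).round(3), "foot",back(s,t(3,[(558,373),(656,380),(651,486),(546,475)]),.008).round(3).tolist())
E
```

```text
rack corners [[0.559, 0.377, 0.05], [0.56, 0.23, 0.05], [0.447, 0.227, 0.05], [0.447, 0.375, 0.05]]
bars [[0.504, 0.349, 0.12], [0.503, 0.306, 0.12], [0.503, 0.259, 0.12]]
sock (array([0.62255968, 0.00870722]), np.float64(7.36667499322984), array([0.28681612, 0.41413276, 0.4900467 , 0.39975533, 0.40329225,
       0.263291  ]))
cons (array([ 0.47873958, -0.26541167]), np.float64(-2.4347465430722934), array([1.64412003, 1.23052338, 0.63448633, 1.46859212]))
probe [[0.45  0.041 0.07 ]
 [0.389 0.048 0.05 ]] foot [[0.491, 0.072, 0.008], [0.485, 0.004, 0.008], [0.412, 0.008, 0.008], [0.42, 0.081, 0.008]]
```

```bash
R='{"grip":0.3,"delta_pos":[-0.91,0.79,-0.13],"rotation":[0,0,0]}'; 
python3 -m creep '[{"grip":0.7,"delta_pos":[-0.91,0.79,-0.13],"rotation":[0,0,0]},{"grip":0.7,"delta_pos":[-0.91,0.79,-0.13],"rotation":[0,0,0]},{"grip":0.7,"delta_pos":[-0.91,0.79,-0.13],"rotation":[0,0,0]},{"grip":0.7,"delta_pos":[-0.91,0.79,-0.13],"rotation":[0,0,0]}]'
python3 -m creep '[{"grip":0.7,"delta_pos":[-0.91,0.79,-0.13],"rotation":[0,0,0]},{"grip":0.7,"delta_pos":[-0.91,0.79,-0.13],"rotation":[0,0,0]},{"grip":0.7,"delta_pos":[-0.91,0.79,-0.13],"rotation":[0,0,0]},{"grip":0.7,"delta_pos":[-0.91,0.79,-0.13],"rotation":[0,0,0]}]'
python3 -m creep '[{"grip":0.7,"delta_pos":[-0.91,0.79,-0.13],"rotation":[0,0,0]},{"grip":0.7,"delta_pos":[-0.91,0.79,-0.13],"rotation":[0,0,0]},{"grip":0.7,"delta_pos":[-0.91,0.79,-0.13],"rotation":[0,0,0]},{"grip":0.7,"delta_pos":[-0.91,0.79,-0.13],"rotation":[0,0,0]}]'
python3 -m creep '[{"grip":0.7,"delta_pos":[-0.91,0.79,-0.13],"rotation":[0,0,0.155]},{"grip":0.7,"delta_pos":[-0.91,0.79,-0.13],"rotation":[0,0,0.155]},{"grip":0.7,"delta_pos":[-0.91,0.79,-0.13],"rotation":[0,0,0.155]},{"grip":0.7,"delta_pos":[-0.91,0.79,-0.13],"rotation":[0,0,0.155]},{"grip":0.7,"delta_pos":[-0.91,0.79,-0.13],"rotation":[0,0,0.155]}]'
python3 - <<'E'
from h import *
s=snap("wrist");np.save("/tmp/w1.npy",s,allow_pickle=True)
cv2.imwrite("pics/w1.png",cv2.resize(s["color"][:,:,::-1],(800,600),interpolation=cv2.INTER_CUBIC))
print(tool()[0],-s["R"].T@s["t"],s["R"].round(3).tolist(),s["intrinsics"][0,0])
E
```

```text
clock: 0.55
tool_pos: [0.2338, -0.5545, 0.2625]
orientation: [-179.9, 0.1, -165.9]
force: [-0.7, -0.1, 0.2]
opening: 0.061
gripper_force: 0.0
clock: 0.95
tool_pos: [0.3027, -0.4564, 0.2752]
orientation: [-180.0, 0.1, -165.9]
force: [-0.0, -0.9, -0.0]
opening: 0.0298
gripper_force: 0.0
clock: 1.35
tool_pos: [0.3719, -0.3582, 0.2878]
orientation: [-180.0, 0.0, -165.9]
force: [0.1, 0.6, 0.8]
opening: 0.0261
gripper_force: 0.0
clock: 1.85
tool_pos: [0.4398, -0.261, 0.3001]
orientation: [180.0, -0.1, -179.9]
force: [0.1, -1.0, 0.2]
opening: 0.0266
gripper_force: 0.0
[ 0.43945408 -0.26131139  0.30008818] [ 0.36249525 -0.26296075  0.43675452] [[-0.0, 1.0, 0.002], [0.958, -0.0, 0.288], [0.288, 0.002, -0.958]] 363.45796243696384
```

View pics/w1.png

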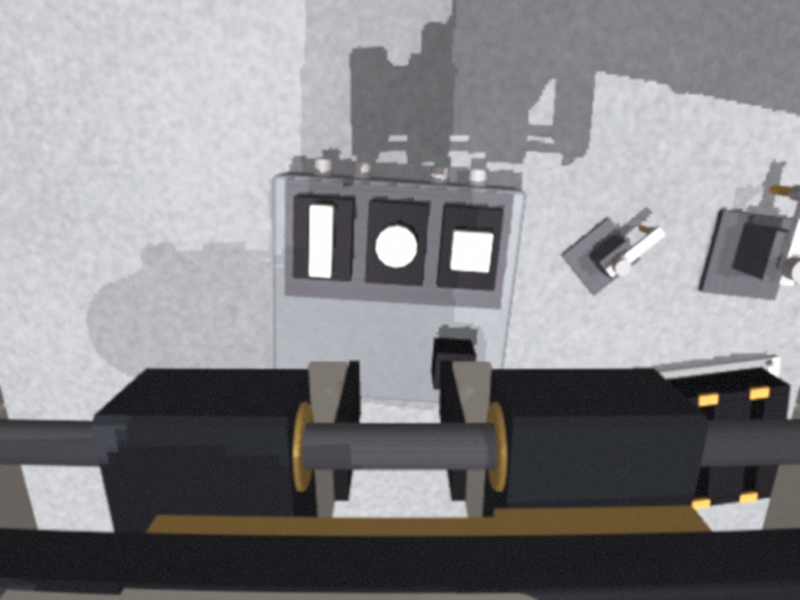

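The wrist view shows keys long (320,241), round (396,246) and square (472,251), with deck rear corners at (276,178) and (522,191).

```bash
python3 - <<'E'
from h import *
s=np.load("/tmp/w1.npy",allow_pickle=True).item()
w=back(s,(np.array([(320,241),(396,246),(472,251)])+.5)*.7-.5,.065)
print(w.round(4),fit([(-.045,-.055),(-.045,0),(-.045,.055)],w))
w=back(s,(np.array([(320,241),(396,246),(472,251),(276,178),(522,191)])+.5)*.7-.5,[.065]*3+[.045]*2)
print(fit([(-.045,-.055),(-.045,0),(-.045,.055),(-.09,-.095),(-.09,.095)],w))
rows([.44,.05,.30],180)
E
```

```text
[[ 0.4297 -0.3199  0.065 ]
 [ 0.4334 -0.2649  0.065 ]
 [ 0.4371 -0.2095  0.065 ]] (array([ 0.47830882, -0.26777823]), np.float64(-3.820218897857276), array([0.25899526, 0.10544098, 0.3601067 ]))
(array([ 0.47927855, -0.26732301]), np.float64(-3.192737452544426), array([1.58341155, 0.91928972, 0.48764328, 3.9969632 , 3.68768548]))
pos [ 0.4395 -0.2613  0.3001] yaw [ 1.8000e+02 -6.0000e-02 -1.7999e+02] delta_pos [-6.000e-03  3.113e+00  1.000e-03] rot [ 0.     -0.0007  0.0001]
```

```bash

python3 -m creep '[{"grip":0.7,"delta_pos":[-0.44,0.82,-0.06],"rotation":[0,0,0]},{"grip":0.7,"delta_pos":[-0.44,0.82,-0.06],"rotation":[0,0,0]},{"grip":0.7,"delta_pos":[-0.44,0.82,-0.06],"rotation":[0,0,0]}]' >/dev/null
python3 -m creep '[{"grip":0.7,"delta_pos":[-0.44,0.82,-0.06],"rotation":[0,0,0]},{"grip":0.7,"delta_pos":[-0.44,0.82,-0.06],"rotation":[0,0,0]},{"grip":0.7,"delta_pos":[-0.44,0.82,-0.06],"rotation":[0,0,0]}]' >/dev/null
python3 -m creep '[{"grip":0.7,"delta_pos":[-0.44,0.82,-0.06],"rotation":[0,0,0]},{"grip":0.7,"delta_pos":[-0.44,0.82,-0.06],"rotation":[0,0,0]},{"grip":0.7,"delta_pos":[-0.44,0.82,-0.06],"rotation":[0,0,0]}]' >/dev/null
python3 -m creep '[{"grip":0.7,"delta_pos":[-0.44,0.82,-0.06],"rotation":[0,0,0]},{"grip":0.7,"delta_pos":[-0.44,0.82,-0.06],"rotation":[0,0,0]},{"grip":0.7,"delta_pos":[-0.44,0.82,-0.06],"rotation":[0,0,0]}]' >/dev/null
python3 -m creep '[{"grip":0.7,"delta_pos":[-0.44,0.82,-0.06],"rotation":[0,0,0]},{"grip":0.7,"delta_pos":[-0.44,0.82,-0.06],"rotation":[0,0,0]},{"grip":0.7,"delta_pos":[-0.44,0.82,-0.06],"rotation":[0,0,0]},{"grip":0.7,"delta_pos":[-0.44,0.82,-0.06],"rotation":[0,0,0]}]'
python3 - <<'E'
from h import *
s=snap("wrist");np.save("/tmp/w2.npy",s,allow_pickle=True)
cv2.imwrite("pics/w2.png",cv2.resize(s["color"][:,:,::-1],(800,600),interpolation=cv2.INTER_CUBIC))
print(tool()[0])
E
```

```text
clock: 3.5
tool_pos: [0.6599, 0.1483, 0.3293]
orientation: [-179.9, -0.1, 180.0]
force: [-0.6, -0.4, -0.3]
opening: 0.0265
gripper_force: 0.0
[0.65964792 0.14774251 0.32987758]
```

View pics/w2.png

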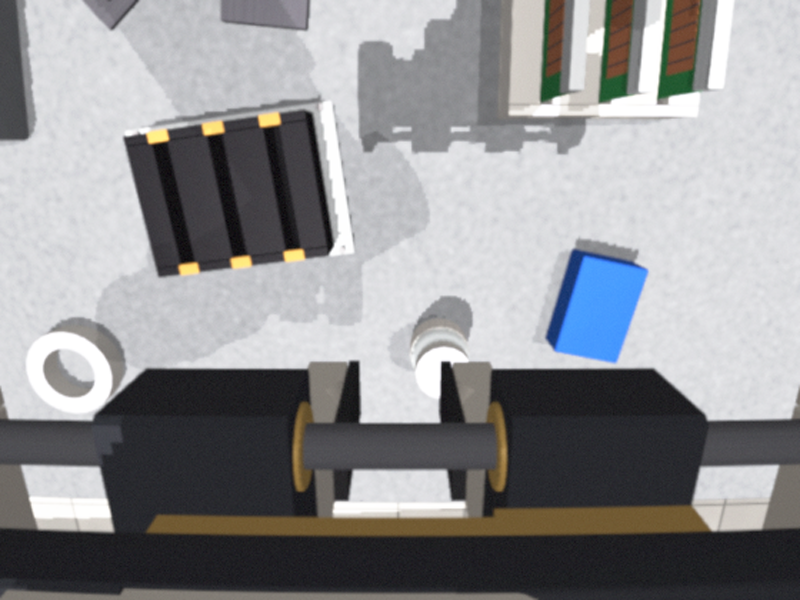

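The sockets' marks are at (158,136), (213,128), (270,120), (189,269), (241,262) and (294,256). The rack is cut off at the top right, so I'm moving in for a closer rack view.

```bash

python3 -m creep '[{"grip":0.7,"delta_pos":[0.5,0.76,0],"rotation":[0,0,0]},{"grip":0.7,"delta_pos":[0.5,0.76,0],"rotation":[0,0,0]},{"grip":0.7,"delta_pos":[0.5,0.76,0],"rotation":[0,0,0]}]' >/dev/null
python3 -m creep '[{"grip":0.7,"delta_pos":[0.5,0.76,0],"rotation":[0,0,0]},{"grip":0.7,"delta_pos":[0.5,0.76,0],"rotation":[0,0,0]},{"grip":0.7,"delta_pos":[0.5,0.76,0],"rotation":[0,0,0]},{"grip":0.7,"delta_pos":[0.5,0.76,0],"rotation":[0,0,0]}]'
python3 - <<'E'
from h import *
s=np.load("/tmp/w2.npy",allow_pickle=True).item()
w=back(s,(np.array([(158,136),(213,128),(270,120),(189,269),(241,262),(294,256)])+.5)*.7-.5,.045)
print(fit([(-.054,-.045),(-.054,0),(-.054,.045),(.054,-.045),(.054,0),(.054,.045)],w))
s=snap("wrist");np.save("/tmp/w3.npy",s,allow_pickle=True)
cv2.imwrite("pics/w3.png",cv2.resize(s["color"][:,:,::-1],(800,600),interpolation=cv2.INTER_CUBIC))
print(tool()[0])
E
```

```text
clock: 4.25
tool_pos: [0.5594, 0.3005, 0.3312]
orientation: [180.0, 0.0, -180.0]
force: [0.1, -0.5, 0.7]
opening: 0.0261
gripper_force: 0.0
(array([0.62249672, 0.00819932]), np.float64(6.917557878255544), array([0.03038291, 0.25295807, 0.19012636, 0.12104109, 0.30703912,
       0.16720642]))
[0.55988955 0.30005457 0.33109479]
```

View pics/w3.png

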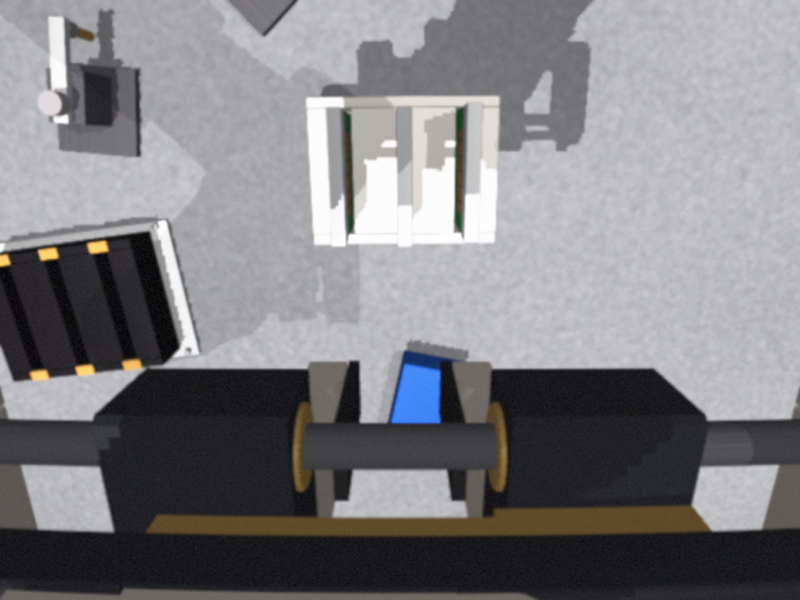

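Bars: left x≈338 (rows 108–245), middle x≈404 and right x≈473. The rack rim's rear corners are (307,97) and (499,96).

```bash
python3 - <<'E'
from h import *
s=np.load("/tmp/w3.npy",allow_pickle=True).item()
k=lambda p:(np.array(p,float)+.5)*.7-.5
print(back(s,k([(336,108),(338,245),(404,107),(405,246),(475,104),(472,244)]),.12).round(4))
print(back(s,k([(307,97),(499,96),(494,243),(314,243)]),.05).round(4))
print("probe knob, arm end, foot",back(s,k([(50,103),(60,20),(138,68),(139,155),(59,150)]),[.07,.05,.008,.008,.008]).round(4))
E
```

```text
[[0.46   0.2589 0.12  ]
 [0.5481 0.2574 0.12  ]
 [0.4594 0.302  0.12  ]
 [0.5488 0.3029 0.12  ]
 [0.4575 0.3469 0.12  ]
 [0.5474 0.3483 0.12  ]]
[[0.4475 0.2291 0.05  ]
 [0.4467 0.3747 0.05  ]
 [0.5597 0.3763 0.05  ]
 [0.5597 0.2296 0.05  ]]
probe knob, arm end, foot [[0.45   0.0409 0.07  ]
 [0.3893 0.0453 0.05  ]
 [0.4191 0.0816 0.008 ]
 [0.4896 0.0736 0.008 ]
 [0.4841 0.0023 0.008 ]]
```

```bash

python3 -m creep '[{"grip":0.7,"delta_pos":[0.56,-0.42,0.9],"rotation":[0,0,0]},{"grip":0.7,"delta_pos":[0.56,-0.42,0.9],"rotation":[0,0,0]},{"grip":0.7,"delta_pos":[0.56,-0.42,0.9],"rotation":[0,0,0]},{"grip":0.7,"delta_pos":[0.56,-0.42,0.9],"rotation":[0,0,0]}]'
python3 -m creep '[{"grip":0.7,"delta_pos":[0,0,0.3],"rotation":[0,0,0]},{"grip":0.7,"delta_pos":[0,0,0.6],"rotation":[0,0,0]},{"grip":0.7,"delta_pos":[0,0,0.9],"rotation":[0,0,0]}]' |grep -E "tool_pos|force"
python3 -m creep '[{"grip":0.7,"delta_pos":[0,0,0.2],"rotation":[0,0,0]},{"grip":0.7,"delta_pos":[0,0,0.38],"rotation":[0,0,0]},{"grip":0.7,"delta_pos":[0,0,0.38],"rotation":[0,0,0]}]' |grep -E "tool_pos|force"
python3 -m creep '[{"grip":1,"delta_pos":[0,0,0],"rotation":[0,0,0]},{"grip":1,"delta_pos":[0,0,0],"rotation":[0,0,0]},{"grip":1,"delta_pos":[0,0,0],"rotation":[0,0,0]},{"grip":1,"delta_pos":[0,0,0],"rotation":[0,0,0]},{"grip":1,"delta_pos":[0,0,0],"rotation":[0,0,0]}]'
```

```text
clock: 4.7
tool_pos: [0.5026, 0.2563, 0.2391]
orientation: [-179.9, -0.1, 179.9]
force: [1.2, 0.0, 0.1]
opening: 0.0263
gripper_force: 0.0
tool_pos: [0.5058, 0.2596, 0.1513]
force: [0.3, 1.3, 0.1]
gripper_force: 0.0
tool_pos: [0.5043, 0.2585, 0.1112]
force: [0.1, 0.6, 0.1]
gripper_force: 0.0
clock: 5.8
tool_pos: [0.5046, 0.26, 0.114]
orientation: [179.9, 0.1, -179.9]
force: [0.8, -2.2, 6.6]
opening: 0.0098
gripper_force: 30.0
```

```bash

python3 -m creep '[{"grip":1,"delta_pos":[0,0,-0.2],"rotation":[0,0,0]},{"grip":1,"delta_pos":[0,0,-0.4],"rotation":[0,0,0]},{"grip":1,"delta_pos":[0,0,-0.6],"rotation":[0,0,0]},{"grip":1,"delta_pos":[0,0,-0.8],"rotation":[0,0,0]},{"grip":1,"delta_pos":[0,0,-0.8],"rotation":[0,0,0]}]' |grep -E "tool_pos|force|opening"
python3 -m creep '[{"grip":1,"delta_pos":[0,0,-0.4],"rotation":[0,0,0]},{"grip":1,"delta_pos":[0,0,-0.8],"rotation":[0,0,0]},{"grip":1,"delta_pos":[0,0,-0.8],"rotation":[0,0,0]}]' |grep -E "tool_pos|force|opening"
python3 -m creep '[{"grip":1,"delta_pos":[-0.41,-0.99,0],"rotation":[0,0,0]},{"grip":1,"delta_pos":[-0.41,-0.99,0],"rotation":[0,0,0]},{"grip":1,"delta_pos":[-0.41,-0.99,0],"rotation":[0,0,0]},{"grip":1,"delta_pos":[-0.41,-0.99,0],"rotation":[0,0,0]}]' |grep -E "tool_pos|force|opening"
python3 -m creep '[{"grip":1,"delta_pos":[-0.41,-0.99,0],"rotation":[0,0,0]},{"grip":1,"delta_pos":[-0.41,-0.99,0],"rotation":[0,0,0]},{"grip":1,"delta_pos":[-0.41,-0.99,0],"rotation":[0,0,0]},{"grip":1,"delta_pos":[-0.41,-0.99,0],"rotation":[0,0,0]}]' |grep -E "tool_pos|force|opening"
python3 -m creep '[{"grip":1,"delta_pos":[-0.41,-0.98,0],"rotation":[0,0,-0.078]},{"grip":1,"delta_pos":[-0.41,-0.98,0],"rotation":[0,0,-0.078]},{"grip":1,"delta_pos":[-0.41,-0.98,0],"rotation":[0,0,-0.078]},{"grip":1,"delta_pos":[-0.41,-0.98,0],"rotation":[0,0,-0.078]},{"grip":1,"delta_pos":[-0.41,-0.98,0],"rotation":[0,0,-0.078]}]'
python3 - <<'E'
from h import *
ti=[]
for _ in range(4):
  s=snap("wrist"); ti.append(tool()[0])
print(np.round(ti,4)); rows([.628,-.0363,.115],-173)
np.save("/tmp/w4.npy",s,allow_pickle=True)
cv2.imwrite("pics/w4.png",cv2.resize(s["color"][:,:,::-1],(800,600),interpolation=cv2.INTER_CUBIC))
E
```

```text
tool_pos: [0.5047, 0.2606, 0.1956]
force: [0.7, 0.5, -0.6]
opening: 0.0099
gripper_force: 30.0
tool_pos: [0.5056, 0.2609, 0.2778]
force: [0.5, 0.1, -1.5]
opening: 0.0093
gripper_force: 30.0
tool_pos: [0.5447, 0.159, 0.2715]
force: [0.4, 1.0, -1.7]
opening: 0.0095
gripper_force: 30.0
tool_pos: [0.5857, 0.0611, 0.2716]
force: [0.2, 0.2, -1.0]
opening: 0.0099
gripper_force: 30.0
clock: 7.9
tool_pos: [0.6264, -0.0348, 0.2722]
orientation: [180.0, -0.0, -172.9]
force: [0.5, 0.8, -0.6]
opening: 0.01
gripper_force: 30.0
[[ 0.6264 -0.0346  0.2725]
 [ 0.6265 -0.0346  0.2727]
 [ 0.6265 -0.0348  0.2728]
 [ 0.6266 -0.035   0.2728]]
pos [ 0.6266 -0.035   0.2728] yaw [ 1.7999e+02  3.0000e-02 -1.7286e+02] delta_pos [-0.012 -0.015  1.578] rot [0.0001 0.0003 0.0016]
```

View pics/w4.png

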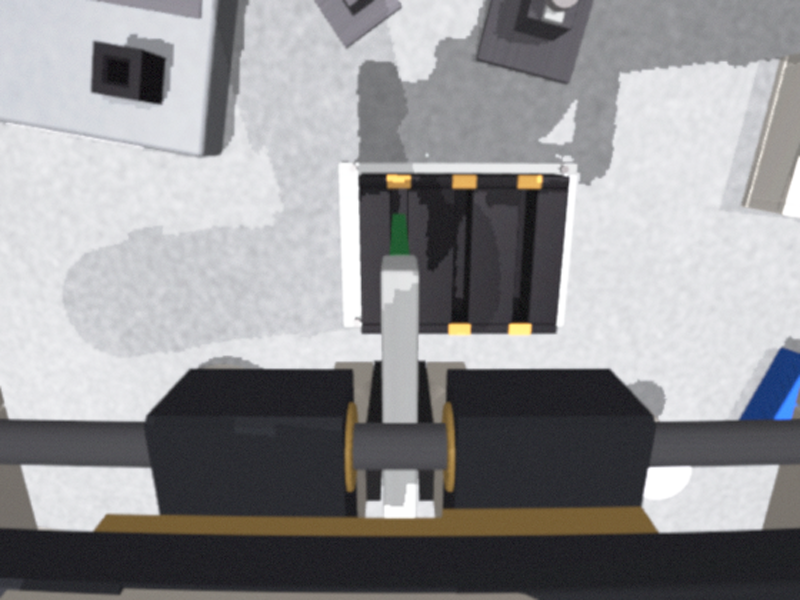

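The board edge (column 399) lines up with slot 1's mark (399,181). The terminal hole is at (118,71). Lowering.

```bash

python3 -m creep '[{"grip":1,"delta_pos":[-0.01,0,0.4],"rotation":[0,0,0]},{"grip":1,"delta_pos":[-0.01,0,0.7],"rotation":[0,0,0]},{"grip":1,"delta_pos":[-0.01,0,0.8],"rotation":[0,0,0]},{"grip":1,"delta_pos":[-0.01,0,0.9],"rotation":[0,0,0]},{"grip":1,"delta_pos":[-0.01,0,0.95],"rotation":[0,0,0]}]' |grep -E "tool_pos|force|opening"
python3 -m creep '[{"grip":1,"delta_pos":[0,0,0.15],"rotation":[0,0,0]},{"grip":1,"delta_pos":[0,0,0.3],"rotation":[0,0,0]},{"grip":1,"delta_pos":[0,0,0.45],"rotation":[0,0,0]},{"grip":1,"delta_pos":[0,0,0.55],"rotation":[0,0,0]},{"grip":1,"delta_pos":[0,0,0.6],"rotation":[0,0,0]}]' 
python3 - <<'E'
from h import *
s=np.load("/tmp/w4.npy",allow_pickle=True).item()
k=lambda p:(np.array(p,float)+.5)*.7-.5
print("term",back(s,k([(118,71),(106,94),(217,154)]),[.078,.078,.045]).round(4))
E
```

```text
tool_pos: [0.6282, -0.036, 0.1779]
force: [0.7, -0.5, -0.2]
opening: 0.0098
gripper_force: 30.0
clock: 9.1
tool_pos: [0.628, -0.0363, 0.1175]
orientation: [-180.0, 0.0, -173.0]
force: [0.5, 0.7, -1.1]
opening: 0.0101
gripper_force: 30.0
term [[ 0.5269 -0.2194  0.078 ]
 [ 0.541  -0.227   0.078 ]
 [ 0.571  -0.1685  0.045 ]]
```

```bash

python3 -m creep '[{"grip":1,"delta_pos":[0,0,0.03],"rotation":[0,0,0]},{"grip":1,"delta_pos":[0,0,0.03],"rotation":[0,0,0]},{"grip":1,"delta_pos":[0,0,0.04],"rotation":[0,0,0]},{"grip":1,"delta_pos":[0,0,0.04],"rotation":[0,0,0]}]' 
```

```text
clock: 9.5
tool_pos: [0.6287, -0.0365, 0.116]
orientation: [-180.0, 0.1, -172.9]
force: [-3.1, -0.4, 11.0]
opening: 0.0096
gripper_force: 30.0
```

```bash

python3 -m creep '[{"grip":0.7,"delta_pos":[0,0,0],"rotation":[0,0,0]},{"grip":0.7,"delta_pos":[0,0,0],"rotation":[0,0,0]},{"grip":0.7,"delta_pos":[0,0,0],"rotation":[0,0,0]},{"grip":0.7,"delta_pos":[0,0,-0.2],"rotation":[0,0,0]},{"grip":0.7,"delta_pos":[0,0,-0.6],"rotation":[0,0,0]}]'  |grep -E "tool_pos|force|opening"
python3 -m creep '[{"grip":0.7,"delta_pos":[0,0,-0.4],"rotation":[0,0,0]},{"grip":0.7,"delta_pos":[0,0,-0.8],"rotation":[0,0,0.078]},{"grip":0.7,"delta_pos":[0,0,-0.9],"rotation":[0,0,0.078]},{"grip":0.7,"delta_pos":[0,0,-0.9],"rotation":[0,0,0.078]}]'  |grep -E "tool_pos|force|opening|orien"
python3 -m creep '[{"grip":0.7,"delta_pos":[0.31,0.85,0],"rotation":[0,0,0]},{"grip":0.7,"delta_pos":[0.31,0.85,0],"rotation":[0,0,0]},{"grip":0.7,"delta_pos":[0.31,0.85,0],"rotation":[0,0,0]}]'  |grep -E "tool_pos|force|opening"
python3 -m creep '[{"grip":0.7,"delta_pos":[0.31,0.85,0],"rotation":[0,0,0]},{"grip":0.7,"delta_pos":[0.31,0.85,0],"rotation":[0,0,0]},{"grip":0.7,"delta_pos":[0.31,0.85,0],"rotation":[0,0,0]}]'  |grep -E "tool_pos|force|opening"
python3 -m creep '[{"grip":0.7,"delta_pos":[0.31,0.85,0],"rotation":[0,0,0]},{"grip":0.7,"delta_pos":[0.31,0.85,0],"rotation":[0,0,0]},{"grip":0.7,"delta_pos":[0.31,0.85,0],"rotation":[0,0,0]}]'  |grep -E "tool_pos|force|opening"
python3 -m creep '[{"grip":0.7,"delta_pos":[0.31,0.84,0],"rotation":[0,0,0]},{"grip":0.7,"delta_pos":[0.31,0.84,0],"rotation":[0,0,0]},{"grip":0.7,"delta_pos":[0.31,0.84,0],"rotation":[0,0,0]},{"grip":0.7,"delta_pos":[0.31,0.84,0],"rotation":[0,0,0]},{"grip":0.7,"delta_pos":[0.31,0.84,0],"rotation":[0,0,0]}]'  |grep -E "tool_pos|force|opening|orien"
python3 - <<'E'
from h import *
rows([.504,.303,.113],180)
E
```

```text
tool_pos: [0.6258, -0.0365, 0.1708]
force: [1.6, -0.7, 0.5]
opening: 0.0263
gripper_force: 0.0
tool_pos: [0.6288, -0.0362, 0.2659]
orientation: [180.0, 0.2, -179.9]
force: [0.1, -0.1, -0.9]
opening: 0.0261
gripper_force: 0.0
tool_pos: [0.595, 0.0518, 0.2619]
force: [1.1, 0.6, -0.2]
opening: 0.0265
gripper_force: 0.0
tool_pos: [0.5642, 0.1367, 0.262]
force: [-0.1, -1.3, -0.2]
opening: 0.0262
gripper_force: 0.0
tool_pos: [0.5334, 0.2215, 0.262]
force: [0.1, -0.4, 1.6]
opening: 0.0261
gripper_force: 0.0
tool_pos: [0.5038, 0.3017, 0.2627]
orientation: [-179.9, -0.1, -180.0]
force: [1.4, 0.4, -0.2]
opening: 0.0264
gripper_force: 0.0
pos [0.5038 0.3017 0.2627] yaw [-1.7993e+02 -6.0000e-02 -1.7999e+02] delta_pos [-0.004  0.015  1.497] rot [-0.0007 -0.0007  0.0001]
```

```bash

python3 -m creep '[{"grip":0.7,"delta_pos":[0,0.01,0.4],"rotation":[0,0,0]},{"grip":0.7,"delta_pos":[0,0.01,0.8],"rotation":[0,0,0]},{"grip":0.7,"delta_pos":[0,0.01,0.9],"rotation":[0,0,0]}]' |grep -E "tool_pos|force"
python3 -m creep '[{"grip":0.7,"delta_pos":[0,0,0.3],"rotation":[0,0,0]},{"grip":0.7,"delta_pos":[0,0,0.5],"rotation":[0,0,0]},{"grip":0.7,"delta_pos":[0,0,0.6],"rotation":[0,0,0]},{"grip":0.7,"delta_pos":[0,0,0.6],"rotation":[0,0,0]}]' |grep -E "tool_pos|force"
python3 -m creep '[{"grip":1,"delta_pos":[0,0,0],"rotation":[0,0,0]},{"grip":1,"delta_pos":[0,0,0],"rotation":[0,0,0]},{"grip":1,"delta_pos":[0,0,0],"rotation":[0,0,0]},{"grip":1,"delta_pos":[0,0,0],"rotation":[0,0,0]},{"grip":1,"delta_pos":[0,0,0],"rotation":[0,0,0]}]'|grep -E "tool_pos|force|open"
python3 -m creep '[{"grip":1,"delta_pos":[0,0,-0.2],"rotation":[0,0,0]},{"grip":1,"delta_pos":[0,0,-0.4],"rotation":[0,0,0]},{"grip":1,"delta_pos":[0,0,-0.6],"rotation":[0,0,0]},{"grip":1,"delta_pos":[0,0,-0.8],"rotation":[0,0,0]},{"grip":1,"delta_pos":[0,0,-0.8],"rotation":[0,0,0]}]' |grep -E "tool_pos|force|opening"
python3 -m creep '[{"grip":1,"delta_pos":[0,0,-0.4],"rotation":[0,0,0]},{"grip":1,"delta_pos":[0,0,-0.8],"rotation":[0,0,0]},{"grip":1,"delta_pos":[0,0,-0.8],"rotation":[0,0,0]}]' |grep -E "tool_pos|force|opening"
python3 -m creep '[{"grip":1,"delta_pos":[-0.4,-0.98,0],"rotation":[0,0,0]},{"grip":1,"delta_pos":[-0.4,-0.98,0],"rotation":[0,0,0]},{"grip":1,"delta_pos":[-0.4,-0.98,0],"rotation":[0,0,0]},{"grip":1,"delta_pos":[-0.4,-0.98,0],"rotation":[0,0,0]}]' |grep -E "tool_pos|force|opening"
python3 -m creep '[{"grip":1,"delta_pos":[-0.4,-0.98,0],"rotation":[0,0,0]},{"grip":1,"delta_pos":[-0.4,-0.98,0],"rotation":[0,0,0]},{"grip":1,"delta_pos":[-0.4,-0.98,0],"rotation":[0,0,0]},{"grip":1,"delta_pos":[-0.4,-0.98,0],"rotation":[0,0,0]}]' |grep -E "tool_pos|force|opening"
python3 -m creep '[{"grip":1,"delta_pos":[-0.4,-0.98,0],"rotation":[0,0,-0.078]},{"grip":1,"delta_pos":[-0.4,-0.98,0],"rotation":[0,0,-0.078]},{"grip":1,"delta_pos":[-0.4,-0.98,0],"rotation":[0,0,-0.078]},{"grip":1,"delta_pos":[-0.4,-0.98,0],"rotation":[0,0,-0.078]},{"grip":1,"delta_pos":[-0.4,-0.98,0],"rotation":[0,0,-0.078]}]'
python3 - <<'E'
from h import *
for _ in range(3): s=snap("wrist")
rows([.6225,.0084,.116],-173)
E
```

```text
tool_pos: [0.5022, 0.3007, 0.1693]
force: [-0.6, 0.0, -0.3]
gripper_force: 0.0
tool_pos: [0.5038, 0.3029, 0.1131]
force: [0.6, 0.7, -0.1]
gripper_force: 0.0
tool_pos: [0.5042, 0.3041, 0.1148]
force: [-1.2, -0.6, 6.4]
opening: 0.01
gripper_force: 30.0
tool_pos: [0.5047, 0.3047, 0.1967]
force: [0.7, 0.6, -0.1]
opening: 0.0096
gripper_force: 30.0
tool_pos: [0.5057, 0.3051, 0.2791]
force: [0.6, 0.2, -0.8]
opening: 0.0102
gripper_force: 30.0
tool_pos: [0.5438, 0.2042, 0.2727]
force: [0.3, -0.3, -0.7]
opening: 0.0097
gripper_force: 30.0
tool_pos: [0.5838, 0.1074, 0.2728]
force: [-0.6, 0.8, -0.9]
opening: 0.0095
gripper_force: 30.0
clock: 15.1
tool_pos: [0.6234, 0.0114, 0.2733]
orientation: [180.0, -0.0, -172.9]
force: [-0.2, -0.2, -0.2]
opening: 0.0104
gripper_force: 30.0
pos [0.6235 0.0114 0.2737] yaw [ 1.7998e+02  2.0000e-02 -1.7285e+02] delta_pos [ 0.014 -0.029  1.577] rot [0.0002 0.0002 0.0017]
```

```bash

python3 -m creep '[{"grip":1,"delta_pos":[0.01,-0.03,0.4],"rotation":[0,0,0]},{"grip":1,"delta_pos":[0.01,-0.03,0.7],"rotation":[0,0,0]},{"grip":1,"delta_pos":[0.01,-0.03,0.8],"rotation":[0,0,0]},{"grip":1,"delta_pos":[0.01,-0.03,0.9],"rotation":[0,0,0]},{"grip":1,"delta_pos":[0.01,-0.03,0.95],"rotation":[0,0,0]}]' |grep -E "tool_pos|force|opening"
python3 -m creep '[{"grip":1,"delta_pos":[0,0,0.15],"rotation":[0,0,0]},{"grip":1,"delta_pos":[0,0,0.3],"rotation":[0,0,0]},{"grip":1,"delta_pos":[0,0,0.45],"rotation":[0,0,0]},{"grip":1,"delta_pos":[0,0,0.55],"rotation":[0,0,0]},{"grip":1,"delta_pos":[0,0,0.59],"rotation":[0,0,0]}]' |grep -E "tool_pos|force|opening"
python3 -m creep '[{"grip":1,"delta_pos":[0,0,0.03],"rotation":[0,0,0]},{"grip":1,"delta_pos":[0,0,0.03],"rotation":[0,0,0]},{"grip":1,"delta_pos":[0,0,0.04],"rotation":[0,0,0]},{"grip":1,"delta_pos":[0,0,0.04],"rotation":[0,0,0]}]' 
```

```text
tool_pos: [0.6236, 0.0071, 0.1788]
force: [-0.2, -0.6, -0.8]
opening: 0.0097
gripper_force: 30.0
tool_pos: [0.6233, 0.0067, 0.1194]
force: [0.2, 0.4, -0.5]
opening: 0.0098
gripper_force: 30.0
clock: 16.65
tool_pos: [0.6237, 0.0067, 0.1169]
orientation: [180.0, 0.1, -172.9]
force: [-0.4, 0.5, 4.4]
opening: 0.0095
gripper_force: 30.0
```

```bash

python3 -m creep '[{"grip":1,"delta_pos":[0,0,0.02],"rotation":[0,0,0]},{"grip":0.7,"delta_pos":[0,0,0.02],"rotation":[0,0,0]},{"grip":0.7,"delta_pos":[0,0,0.02],"rotation":[0,0,0]},{"grip":0.7,"delta_pos":[0,0,0.02],"rotation":[0,0,0]},{"grip":0.7,"delta_pos":[0,0,-0.1],"rotation":[0,0,0]}]'  |grep -E "tool_pos|force|opening"
python3 -m creep '[{"grip":0.7,"delta_pos":[0,0,-0.3],"rotation":[0,0,0]},{"grip":0.7,"delta_pos":[0,0,-0.7],"rotation":[0,0,0]},{"grip":0.7,"delta_pos":[0,0,-0.7],"rotation":[0,0,0]}]'  |grep -E "tool_pos|force|opening"
python3 -m creep '[{"grip":0.7,"delta_pos":[0,0,-0.4],"rotation":[0,0,0]},{"grip":0.7,"delta_pos":[0,0,-0.7],"rotation":[0,0,0.078]},{"grip":0.7,"delta_pos":[0,0,-0.7],"rotation":[0,0,0.078]},{"grip":0.7,"delta_pos":[0,0,-0.7],"rotation":[0,0,0.078]}]'  |grep -E "tool_pos|force|opening|orien"
python3 -m creep '[{"grip":0.7,"delta_pos":[0.3,0.85,0],"rotation":[0,0,0]},{"grip":0.7,"delta_pos":[0.3,0.85,0],"rotation":[0,0,0]},{"grip":0.7,"delta_pos":[0.3,0.85,0],"rotation":[0,0,0]}]'  |grep -E "tool_pos|force|opening"
python3 -m creep '[{"grip":0.7,"delta_pos":[0.3,0.85,0],"rotation":[0,0,0]},{"grip":0.7,"delta_pos":[0.3,0.85,0],"rotation":[0,0,0]},{"grip":0.7,"delta_pos":[0.3,0.85,0],"rotation":[0,0,0]}]'  |grep -E "tool_pos|force|opening"
python3 -m creep '[{"grip":0.7,"delta_pos":[0.3,0.85,0],"rotation":[0,0,0]},{"grip":0.7,"delta_pos":[0.3,0.85,0],"rotation":[0,0,0]},{"grip":0.7,"delta_pos":[0.3,0.85,0],"rotation":[0,0,0]}]'  |grep -E "tool_pos|force|opening"
python3 -m creep '[{"grip":0.7,"delta_pos":[0.3,0.86,0],"rotation":[0,0,0]},{"grip":0.7,"delta_pos":[0.3,0.86,0],"rotation":[0,0,0]},{"grip":0.7,"delta_pos":[0.3,0.86,0],"rotation":[0,0,0]},{"grip":0.7,"delta_pos":[0.3,0.86,0],"rotation":[0,0,0]},{"grip":0.7,"delta_pos":[0.3,0.86,0],"rotation":[0,0,0]}]'  |grep -E "tool_pos|force|opening|orien"
python3 - <<'E'
from h import *
rows([.503,.3477,.113],180)
E
```

```text
tool_pos: [0.622, 0.0063, 0.1242]
force: [-0.1, 0.5, -0.5]
opening: 0.0258
gripper_force: 0.0
tool_pos: [0.6264, 0.0068, 0.2023]
force: [0.5, 0.8, 0.6]
opening: 0.026
gripper_force: 0.0
tool_pos: [0.6234, 0.0067, 0.267]
orientation: [180.0, 0.1, -180.0]
force: [-0.8, 1.0, -0.8]
opening: 0.0259
gripper_force: 0.0
tool_pos: [0.5916, 0.0946, 0.2647]
force: [0.1, -0.2, -0.1]
opening: 0.0263
gripper_force: 0.0
tool_pos: [0.5617, 0.1796, 0.2647]
force: [1.9, -0.8, 0.2]
opening: 0.0263
gripper_force: 0.0
tool_pos: [0.5318, 0.2644, 0.2645]
force: [0.2, -0.9, -0.6]
opening: 0.0263
gripper_force: 0.0
tool_pos: [0.5032, 0.3465, 0.265]
orientation: [-179.9, -0.0, -180.0]
force: [0.4, 0.2, 0.0]
opening: 0.0264
gripper_force: 0.0
pos [0.5032 0.3465 0.265 ] yaw [-1.7994e+02 -4.0000e-02 -1.7999e+02] delta_pos [1.00e-03 1.30e-02 1.52e+00] rot [-0.0006 -0.0004  0.0001]
```

```bash

python3 -m creep '[{"grip":0.7,"delta_pos":[0,0.01,0.4],"rotation":[0,0,0]},{"grip":0.7,"delta_pos":[0,0.01,0.8],"rotation":[0,0,0]},{"grip":0.7,"delta_pos":[0,0.01,0.9],"rotation":[0,0,0]}]' |grep -E "tool_pos|force"
python3 -m creep '[{"grip":0.7,"delta_pos":[0,0,0.3],"rotation":[0,0,0]},{"grip":0.7,"delta_pos":[0,0,0.5],"rotation":[0,0,0]},{"grip":0.7,"delta_pos":[0,0,0.62],"rotation":[0,0,0]},{"grip":0.7,"delta_pos":[0,0,0.62],"rotation":[0,0,0]}]' |grep -E "tool_pos|force"
python3 -m creep '[{"grip":1,"delta_pos":[0,0,0],"rotation":[0,0,0]},{"grip":1,"delta_pos":[0,0,0],"rotation":[0,0,0]},{"grip":1,"delta_pos":[0,0,0],"rotation":[0,0,0]},{"grip":1,"delta_pos":[0,0,0],"rotation":[0,0,0]},{"grip":1,"delta_pos":[0,0,0],"rotation":[0,0,0]}]'|grep -E "tool_pos|force|open"
python3 -m creep '[{"grip":1,"delta_pos":[0,0,-0.2],"rotation":[0,0,0]},{"grip":1,"delta_pos":[0,0,-0.4],"rotation":[0,0,0]},{"grip":1,"delta_pos":[0,0,-0.6],"rotation":[0,0,0]},{"grip":1,"delta_pos":[0,0,-0.8],"rotation":[0,0,0]},{"grip":1,"delta_pos":[0,0,-0.8],"rotation":[0,0,0]}]' |grep -E "tool_pos|force|opening"
python3 -m creep '[{"grip":1,"delta_pos":[0,0,-0.4],"rotation":[0,0,0]},{"grip":1,"delta_pos":[0,0,-0.8],"rotation":[0,0,0]},{"grip":1,"delta_pos":[0,0,-0.8],"rotation":[0,0,0]}]' |grep -E "tool_pos|force|opening"
python3 -m creep '[{"grip":1,"delta_pos":[-0.38,-0.98,0],"rotation":[0,0,0]},{"grip":1,"delta_pos":[-0.38,-0.98,0],"rotation":[0,0,0]},{"grip":1,"delta_pos":[-0.38,-0.98,0],"rotation":[0,0,0]},{"grip":1,"delta_pos":[-0.38,-0.98,0],"rotation":[0,0,0]}]' |grep -E "tool_pos|force|opening"
python3 -m creep '[{"grip":1,"delta_pos":[-0.38,-0.98,0],"rotation":[0,0,0]},{"grip":1,"delta_pos":[-0.38,-0.98,0],"rotation":[0,0,0]},{"grip":1,"delta_pos":[-0.38,-0.98,0],"rotation":[0,0,0]},{"grip":1,"delta_pos":[-0.38,-0.98,0],"rotation":[0,0,0]}]' |grep -E "tool_pos|force|opening"
python3 -m creep '[{"grip":1,"delta_pos":[-0.37,-0.99,0],"rotation":[0,0,-0.078]},{"grip":1,"delta_pos":[-0.37,-0.99,0],"rotation":[0,0,-0.078]},{"grip":1,"delta_pos":[-0.37,-0.99,0],"rotation":[0,0,-0.078]},{"grip":1,"delta_pos":[-0.37,-0.99,0],"rotation":[0,0,-0.078]},{"grip":1,"delta_pos":[-0.37,-0.99,0],"rotation":[0,0,-0.078]}]'
python3 - <<'E'
from h import *
for _ in range(3): s=snap("wrist")
rows([.617,.0531,.116],-173)
E
```

```text
tool_pos: [0.5017, 0.3454, 0.1713]
force: [0.4, -0.4, -0.3]
gripper_force: 0.0
tool_pos: [0.5031, 0.3476, 0.1128]
force: [-0.0, -0.2, 0.3]
gripper_force: 0.0
tool_pos: [0.5036, 0.3491, 0.115]
force: [-0.5, -0.6, 5.3]
opening: 0.0099
gripper_force: 30.0
tool_pos: [0.5041, 0.3496, 0.1967]
force: [-0.7, 0.2, -0.4]
opening: 0.0099
gripper_force: 30.0
tool_pos: [0.5049, 0.3501, 0.2792]
force: [-0.2, -1.0, 0.2]
opening: 0.0098
gripper_force: 30.0
tool_pos: [0.5413, 0.2492, 0.2729]
force: [-0.0, 0.3, -0.6]
opening: 0.0099
gripper_force: 30.0
tool_pos: [0.5792, 0.1523, 0.2729]
force: [0.4, 0.2, -0.9]
opening: 0.0095
gripper_force: 30.0
clock: 22.55
tool_pos: [0.6159, 0.0553, 0.2732]
orientation: [180.0, -0.0, -172.9]
force: [-0.1, 0.0, -0.6]
opening: 0.0096
gripper_force: 30.0
pos [0.6159 0.0553 0.2736] yaw [ 1.7999e+02  1.0000e-02 -1.7285e+02] delta_pos [-0.008 -0.023  1.576] rot [0.0001 0.0001 0.0017]
```

```bash

python3 -m creep '[{"grip":1,"delta_pos":[-0.01,-0.01,0.4],"rotation":[0,0,0]},{"grip":1,"delta_pos":[-0.01,-0.01,0.7],"rotation":[0,0,0]},{"grip":1,"delta_pos":[-0.01,-0.01,0.8],"rotation":[0,0,0]},{"grip":1,"delta_pos":[-0.01,-0.01,0.9],"rotation":[0,0,0]},{"grip":1,"delta_pos":[-0.01,-0.01,0.95],"rotation":[0,0,0]}]' |grep -E "tool_pos|force|opening"
python3 -m creep '[{"grip":1,"delta_pos":[0,0,0.15],"rotation":[0,0,0]},{"grip":1,"delta_pos":[0,0,0.3],"rotation":[0,0,0]},{"grip":1,"delta_pos":[0,0,0.45],"rotation":[0,0,0]},{"grip":1,"delta_pos":[0,0,0.55],"rotation":[0,0,0]},{"grip":1,"delta_pos":[0,0,0.59],"rotation":[0,0,0]}]' |grep -E "tool_pos|force|opening"
python3 -m creep '[{"grip":1,"delta_pos":[0,0,0.03],"rotation":[0,0,0]},{"grip":1,"delta_pos":[0,0,0.03],"rotation":[0,0,0]},{"grip":1,"delta_pos":[0,0,0.05],"rotation":[0,0,0]},{"grip":1,"delta_pos":[0,0,0.05],"rotation":[0,0,0]}]' 
```

```text
tool_pos: [0.6176, 0.0533, 0.1788]
force: [-0.1, 0.7, -0.5]
opening: 0.0099
gripper_force: 30.0
tool_pos: [0.6174, 0.0528, 0.1194]
force: [0.7, 0.5, -1.0]
opening: 0.0098
gripper_force: 30.0
clock: 24.1
tool_pos: [0.6181, 0.0528, 0.1169]
orientation: [-180.0, 0.1, -172.9]
force: [-3.5, 0.5, 11.1]
opening: 0.0098
gripper_force: 30.0
```

```bash

python3 -m creep '[{"grip":0.7,"delta_pos":[0,0,0],"rotation":[0,0,0]},{"grip":0.7,"delta_pos":[0,0,0],"rotation":[0,0,0]},{"grip":0.7,"delta_pos":[0,0,0],"rotation":[0,0,0]},{"grip":0.7,"delta_pos":[0,0,-0.1],"rotation":[0,0,0]},{"grip":0.7,"delta_pos":[0,0,-0.5],"rotation":[0,0,0]}]'  |grep -E "tool_pos|force|opening"
python3 -m creep '[{"grip":0.7,"delta_pos":[0,0,-0.5],"rotation":[0,0,0]},{"grip":0.3,"delta_pos":[0,0,-1],"rotation":[0,0,0.078]},{"grip":0.3,"delta_pos":[0,0,-1],"rotation":[0,0,0.078]}]'  |grep -E "tool_pos|force|opening|orien"
python3 -m creep '[{"grip":0.3,"delta_pos":[0.9,-0.1,-0.2],"rotation":[0,0,0.072]},{"grip":0.3,"delta_pos":[0.9,-0.1,-0.2],"rotation":[0,0,0.072]},{"grip":0.3,"delta_pos":[0.9,-0.1,-0.2],"rotation":[0,0,0.072]},{"grip":0.3,"delta_pos":[0.9,-0.1,-0.2],"rotation":[0,0,0.072]},{"grip":0.3,"delta_pos":[0.9,-0.1,-0.2],"rotation":[0,0,0.072]}]'
python3 - <<'E'
from h import *
for _ in range(3): s=snap("wrist")
np.save("/tmp/w5.npy",s,allow_pickle=True);t=snap("top")
print(tool()[0],np.round(ctrl.get_obs()["joint_pos"],1))
M=np.float32([[3.2,0,-3.2*200],[0,3.2,-3.2*130]])
a=cv2.resize(s["color"][:,:,::-1],(600,450),interpolation=cv2.INTER_CUBIC)[:400]
w=s["color"][0:250,140:490,::-1]
w=cv2.resize(w,(800,571),interpolation=cv2.INTER_CUBIC)
cv2.imwrite("pics/w5.png",w)
cv2.imwrite("pics/t5.png",cv2.warpAffine(t["color"][:,:,::-1],M,(500,500),flags=cv2.INTER_CUBIC))
E
```

```text
tool_pos: [0.6147, 0.0521, 0.1613]
force: [0.8, 0.8, 0.0]
opening: 0.026
gripper_force: 0.0
tool_pos: [0.6206, 0.053, 0.2738]
orientation: [179.9, 0.7, 179.8]
force: [-0.2, 0.3, -0.3]
opening: 0.037
gripper_force: 0.0
clock: 25.4
tool_pos: [0.5278, 0.0428, 0.2849]
orientation: [180.0, 0.0, 173.6]
force: [-0.6, -0.2, 0.5]
opening: 0.0614
gripper_force: 0.0
[0.5277225  0.04269805 0.28388521] [  25.9    5.5  -14.4   -0.   -70.2 -122.3]
```

View pics/w5.png

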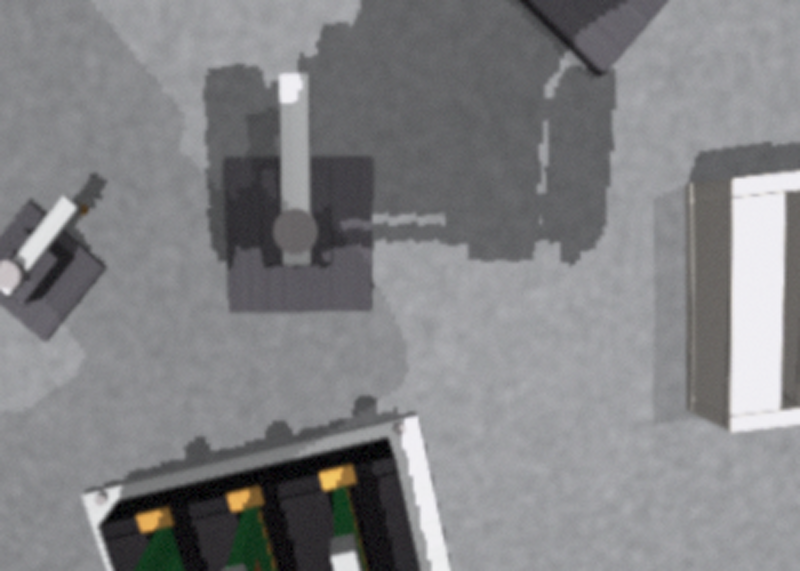

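View pics/t5.png

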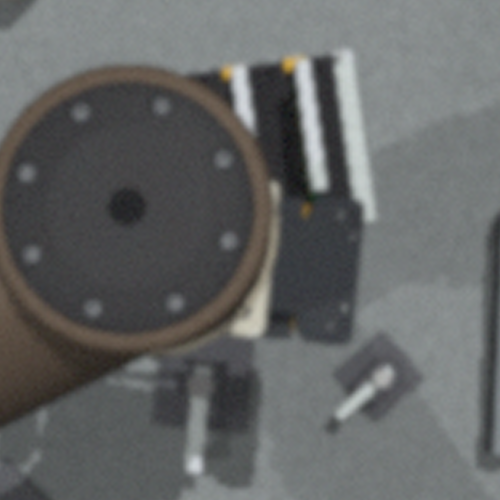

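The wrist crop shows the middle probe with foot corners (224,157), (373,156), (372,311) and (230,311), knob (296,231) and arm end (292,75).

```bash
python3 - <<'E'
from h import *
s=np.load("/tmp/w5.npy",allow_pickle=True).item()
k=lambda p:(np.array(p,float)+.5)*350/800-.5+[140,0]
w=back(s,k([(224,157),(373,156),(372,311),(230,311)]),.008)
t,a,r=fit([(.028,.035),(.028,-.035),(-.044,-.035),(-.044,.035)],w);print(t,a,r)
print(back(s,k([(296,231),(292,75),(293,267)]),[.07,.05,.05]).round(4))
rows([*t,.033],a)
E
```

```text
[0.44378038 0.04146582] 173.87195159881344 [0.15426746 0.36376732 0.08228449 0.56778251]
[[0.4498 0.0407 0.07  ]
 [0.3878 0.046  0.05  ]
 [0.4645 0.037  0.05  ]]
pos [0.5277 0.0427 0.2839] yaw [-1.7996e+02 -6.0000e-02  1.7352e+02] delta_pos [ 0.83  -0.105  2.51 ] rot [-0.0004 -0.0007 -0.0039]
```

```bash

python3 -m creep '[{"grip":0.3,"delta_pos":[0.83,-0.1,0.6],"rotation":[0,0,-0.004]},{"grip":0.3,"delta_pos":[0.83,-0.1,0.6],"rotation":[0,0,-0.004]},{"grip":0.3,"delta_pos":[0.83,-0.1,0.6],"rotation":[0,0,-0.004]},{"grip":0.3,"delta_pos":[0.83,-0.1,0.6],"rotation":[0,0,-0.004]},{"grip":0.3,"delta_pos":[0.83,-0.1,0.6],"rotation":[0,0,-0.004]}]' |grep -E "tool_pos|force|opening"
python3 - <<'E'
from h import *
rows([.44378,.04147,.035],173.87)
E
python3 -m creep '[{"grip":0.3,"delta_pos":[0,0,0.3],"rotation":[0,0,0]},{"grip":0.3,"delta_pos":[0,0,0.6],"rotation":[0,0,0]},{"grip":0.3,"delta_pos":[0,0,0.9],"rotation":[0,0,0]},{"grip":0.3,"delta_pos":[0,0,0.9],"rotation":[0,0,0]}]' |grep -E "tool_pos|force|opening"
python3 -m creep '[{"grip":0.3,"delta_pos":[0,0,0.2],"rotation":[0,0,0]},{"grip":0.3,"delta_pos":[0,0,0.4],"rotation":[0,0,0]},{"grip":0.3,"delta_pos":[0,0,0.5],"rotation":[0,0,0]},{"grip":0.3,"delta_pos":[0,0,0.5],"rotation":[0,0,0]}]' |grep -E "tool_pos|force|opening"
python3 - <<'E'
from h import *
for _ in range(2): s=snap("wrist")
cv2.imwrite("pics/w6.png",cv2.resize(s["color"][:,:,::-1],(800,600)))
t,a,r=None,None,None
rows([.44378,.04147,.035],173.87)
E
```

```text
tool_pos: [0.445, 0.0426, 0.2253]
force: [0.9, 0.2, 0.3]
opening: 0.0613
gripper_force: 0.0
pos [0.445  0.0426 0.2253] yaw [1.7998e+02 8.0000e-02 1.7392e+02] delta_pos [ 0.014 -0.013  1.903] rot [0.0002 0.0009 0.0006]
tool_pos: [0.443, 0.0415, 0.1319]
force: [0.4, -1.1, 0.1]
opening: 0.0613
gripper_force: 0.0
tool_pos: [0.4442, 0.0422, 0.0845]
force: [0.5, -0.1, 0.4]
opening: 0.0619
gripper_force: 0.0
pos [0.4447 0.0425 0.0856] yaw [1.7998e+02 6.0000e-02 1.7391e+02] delta_pos [ 0.008 -0.011  0.506] rot [0.0002 0.0006 0.0004]
```

View pics/w6.png

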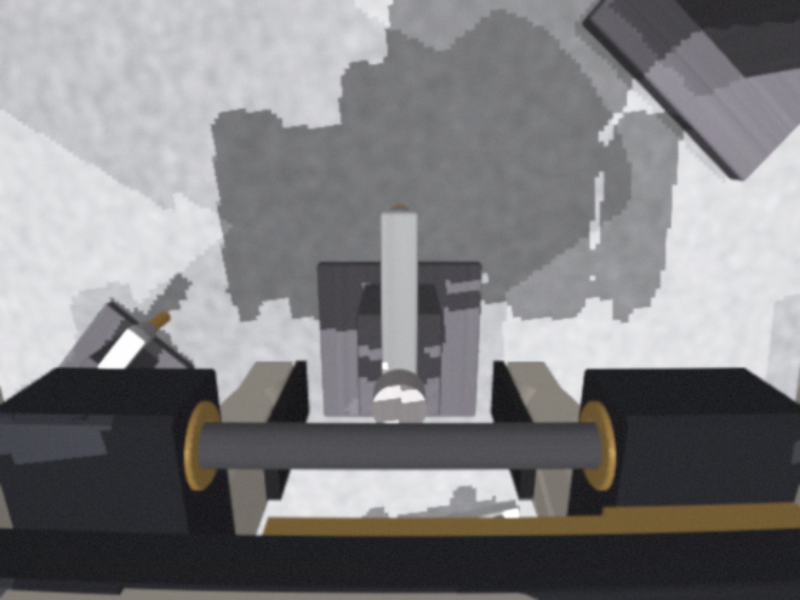

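The probe is centred between the jaws at column 399. Descending to grip it.

```bash

python3 -m creep '[{"grip":0.3,"delta_pos":[0.01,-0.01,0.2],"rotation":[0,0,0]},{"grip":0.3,"delta_pos":[0.01,-0.01,0.4],"rotation":[0,0,0]},{"grip":0.3,"delta_pos":[0.01,-0.01,0.5],"rotation":[0,0,0]},{"grip":0.3,"delta_pos":[0.01,-0.01,0.5],"rotation":[0,0,0]}]' |grep -E "tool_pos|force|opening"
python3 -m creep '[{"grip":0.6,"delta_pos":[0,0,0],"rotation":[0,0,0]},{"grip":0.8,"delta_pos":[0,0,0],"rotation":[0,0,0]},{"grip":1,"delta_pos":[0,0,0],"rotation":[0,0,0]},{"grip":1,"delta_pos":[0,0,0],"rotation":[0,0,0]},{"grip":1,"delta_pos":[0,0,0],"rotation":[0,0,0]}]'
python3 -m creep '[{"grip":1,"delta_pos":[0,0,-0.1],"rotation":[0,0,0]},{"grip":1,"delta_pos":[0,0,-0.2],"rotation":[0,0,0]},{"grip":1,"delta_pos":[0,0,-0.5],"rotation":[0,0,0]},{"grip":1,"delta_pos":[0,0,-0.9],"rotation":[0,0,0]},{"grip":1,"delta_pos":[0,0,-0.9],"rotation":[0,0,0]}]'
```

```text
tool_pos: [0.4425, 0.0411, 0.0343]
force: [-0.6, -0.3, 1.0]
opening: 0.0614
gripper_force: 0.0
clock: 27.9
tool_pos: [0.4429, 0.0414, 0.035]
orientation: [180.0, 0.0, 173.9]
force: [-0.4, 1.7, 4.0]
opening: 0.03
gripper_force: 30.0
clock: 28.4
tool_pos: [0.4454, 0.0424, 0.1298]
orientation: [179.8, 0.4, 174.0]
force: [0.3, 0.8, -2.0]
opening: 0.0296
gripper_force: 30.0
```

```bash

python3 -m creep '[{"grip":1,"delta_pos":[0,0,0.4],"rotation":[0,0,0]},{"grip":1,"delta_pos":[0,0,0.7],"rotation":[0,0,0]},{"grip":1,"delta_pos":[0,0,0.82],"rotation":[0,0,0]},{"grip":1,"delta_pos":[0,0,0.88],"rotation":[0,0,0]},{"grip":1,"delta_pos":[0,0,0.9],"rotation":[0,0,0]}]' |grep -E "tool_pos|force|opening"
python3 -m creep '[{"grip":0.3,"delta_pos":[0,0,0],"rotation":[0,0,0]},{"grip":0.3,"delta_pos":[0,0,0],"rotation":[0,0,0]},{"grip":0.3,"delta_pos":[0,0,0],"rotation":[0,0,0]},{"grip":0.3,"delta_pos":[0,0,0],"rotation":[0,0,0]},{"grip":0.3,"delta_pos":[0,0,-0.2],"rotation":[0,0,0]}]' |grep -E "tool_pos|force|opening"
python3 -m creep '[{"grip":0.3,"delta_pos":[0,0,-0.4],"rotation":[0,0,0]},{"grip":0.3,"delta_pos":[0,0,-0.9],"rotation":[0,0,0]},{"grip":0.3,"delta_pos":[0,0,-1],"rotation":[0,0,-0.09]},{"grip":0.3,"delta_pos":[0,0,-1],"rotation":[0,0,-0.18]},{"grip":0.3,"delta_pos":[0,0,-1],"rotation":[0,0,-0.2]}]' |grep -E "tool_pos|force|orien"
python3 -m creep '[{"grip":0.3,"delta_pos":[0,0,0],"rotation":[0,0,-0.45]},{"grip":0.3,"delta_pos":[0,0,0],"rotation":[0,0,-0.45]},{"grip":0.3,"delta_pos":[0,0,0],"rotation":[0,0,-0.45]},{"grip":0.3,"delta_pos":[0,0,0],"rotation":[0,0,-0.45]},{"grip":0.3,"delta_pos":[0,0,0],"rotation":[0,0,-0.45]}]' |grep -E "tool_pos|force|orien"
python3 -m creep '[{"grip":0.3,"delta_pos":[0,0,0],"rotation":[0,0,-0.45]},{"grip":0.3,"delta_pos":[0,0,0],"rotation":[0,0,-0.45]},{"grip":0.3,"delta_pos":[0,0,0],"rotation":[0,0,-0.45]},{"grip":0.3,"delta_pos":[0,0,0],"rotation":[0,0,-0.45]},{"grip":0.3,"delta_pos":[0,0,0],"rotation":[0,0,-0.45]}]' |grep -E "tool_pos|force|orien"
python3 -m creep '[{"grip":0.3,"delta_pos":[0,0,0],"rotation":[0,0,-0.45]},{"grip":0.3,"delta_pos":[0,0,0],"rotation":[0,0,-0.45]},{"grip":0.3,"delta_pos":[0,0,0],"rotation":[0,0,-0.45]},{"grip":0.3,"delta_pos":[0,0,0],"rotation":[0,0,-0.45]},{"grip":0.3,"delta_pos":[0,0,0],"rotation":[0,0,-0.45]}]' |grep -E "tool_pos|force|orien"
python3 -m creep '[{"grip":0.3,"delta_pos":[0,0,0],"rotation":[0,0,-0.45]},{"grip":0.3,"delta_pos":[0,0,0],"rotation":[0,0,-0.45]},{"grip":0.3,"delta_pos":[0,0,0],"rotation":[0,0,-0.45]},{"grip":0.3,"delta_pos":[0,0,0],"rotation":[0,0,-0.45]},{"grip":0.3,"delta_pos":[0,0,0],"rotation":[0,0,-0.45]}]' |grep -E "tool_pos|force|orien"
python3 - <<'E'
from h import *
for _ in range(2): s=snap("wrist")
rows([.4436,.0415,.035],-6.1)
np.save("/tmp/w7.npy",s,allow_pickle=True)
t=snap("top");M=np.float32([[3.2,0,-3.2*160],[0,3.2,-3.2*170]])
cv2.imwrite("pics/w7.png",np.hstack([cv2.resize(s["color"][:,:,::-1],(480,360)),cv2.warpAffine(t["color"][:,:,::-1],M,(320,360))]))
E
```

```text
tool_pos: [0.4416, 0.0406, 0.0349]
force: [-14.4, 0.6, 35.4]
opening: 0.0304
gripper_force: 30.0
tool_pos: [0.4413, 0.0406, 0.0533]
force: [0.5, 0.2, -0.3]
opening: 0.0604
gripper_force: 0.0
tool_pos: [0.4429, 0.0414, 0.1556]
orientation: [180.0, 0.1, -167.8]
force: [-0.3, 0.3, 0.1]
gripper_force: 0.0
tool_pos: [0.4425, 0.0412, 0.1547]
orientation: [-180.0, 0.0, -127.3]
force: [-0.2, 0.5, 0.1]
gripper_force: 0.0
tool_pos: [0.4426, 0.0412, 0.1547]
orientation: [-180.0, 0.0, -86.8]
force: [0.3, -0.3, 0.6]
gripper_force: 0.0
tool_pos: [0.4426, 0.0412, 0.1547]
orientation: [-180.0, -0.0, -46.3]
force: [0.0, 0.3, 0.1]
gripper_force: 0.0
tool_pos: [0.4425, 0.0412, 0.1547]
orientation: [-180.0, -0.0, -5.8]
force: [-0.7, 0.2, 0.0]
gripper_force: 0.0
pos [0.4425 0.0412 0.1547] yaw [-1.7999e+02 -1.0000e-02 -6.0200e+00] delta_pos [ 0.01  -0.004  1.197] rot [-0.0001 -0.0001  0.0009]
```

View pics/w7.png

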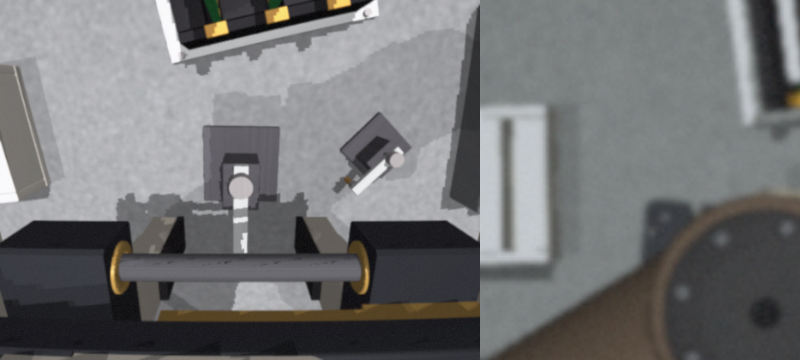

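The left half shows the probe still in place: foot rear corners (204,127) and (280,126), centred on column 240. The tool is now turned by 180°.

```bash

python3 - <<'E'
from h import *
s=np.load("/tmp/w7.npy",allow_pickle=True).item()
w=back(s,(np.array([(204,127),(280,126)])+.5)*560/480-.5,.008)
print(w,fit([(-.044,-.035),(-.044,.035)],w))
E
python3 -m creep '[{"grip":0.3,"delta_pos":[0.01,0,0.4],"rotation":[0,0,0]},{"grip":0.3,"delta_pos":[0.01,0,0.7],"rotation":[0,0,0]},{"grip":0.3,"delta_pos":[0.01,0,0.9],"rotation":[0,0,0]},{"grip":0.3,"delta_pos":[0.01,0,0.9],"rotation":[0,0,0]}]' |grep -E "tool_pos|force|opening"
python3 -m creep '[{"grip":0.3,"delta_pos":[0,0,0.2],"rotation":[0,0,0]},{"grip":0.3,"delta_pos":[0,0,0.28],"rotation":[0,0,0]},{"grip":0.3,"delta_pos":[0,0,0.28],"rotation":[0,0,0]},{"grip":0.3,"delta_pos":[0,0,0.28],"rotation":[0,0,0]}]' |grep -E "tool_pos|force|opening"
python3 -m creep '[{"grip":0.6,"delta_pos":[0,0,0],"rotation":[0,0,0]},{"grip":0.8,"delta_pos":[0,0,0],"rotation":[0,0,0]},{"grip":1,"delta_pos":[0,0,0],"rotation":[0,0,0]},{"grip":1,"delta_pos":[0,0,0],"rotation":[0,0,0]},{"grip":1,"delta_pos":[0,0,0],"rotation":[0,0,0]}]'
```

```text
[[ 0.4887883   0.06774524  0.008     ]
 [ 0.48309979 -0.00080704  0.008     ]] (array([0.44209475, 0.03710774]), np.float64(175.25642391182038), array([0.60605034, 0.60605034]))
tool_pos: [0.4418, 0.0402, 0.0624]
force: [0.2, 0.6, -0.3]
opening: 0.0613
gripper_force: 0.0
tool_pos: [0.444, 0.0413, 0.0373]
force: [0.3, -0.4, -0.3]
opening: 0.0615
gripper_force: 0.0
clock: 33.35
tool_pos: [0.4435, 0.041, 0.0367]
orientation: [180.0, -0.0, -6.1]
force: [-0.3, -0.3, 2.3]
opening: 0.0295
gripper_force: 30.0
```

```bash

python3 -m creep '[{"grip":1,"delta_pos":[0,0,-0.1],"rotation":[0,0,0]},{"grip":1,"delta_pos":[0,0,-0.3],"rotation":[0,0,0]},{"grip":1,"delta_pos":[0,0,-0.6],"rotation":[0,0,0]},{"grip":1,"delta_pos":[0,0,-0.9],"rotation":[0,0,0]},{"grip":1,"delta_pos":[0,0,-0.9],"rotation":[0,0,0]}]' |grep -E "tool_pos|force|opening"
python3 -m creep '[{"grip":1,"delta_pos":[0,0,-0.4],"rotation":[0,0,0]},{"grip":1,"delta_pos":[0,0,-0.8],"rotation":[0,0,0]},{"grip":1,"delta_pos":[0,0,-0.9],"rotation":[0,0,0]}]' |grep -E "tool_pos|force|opening"
python3 -m creep '[{"grip":1,"delta_pos":[0.12,0.33,0],"rotation":[0,0,0]},{"grip":1,"delta_pos":[0.25,0.66,0],"rotation":[0,0,0]},{"grip":1,"delta_pos":[0.38,1,0],"rotation":[0,0,0]}]' |grep -E "tool_pos|force|opening"
python3 -m creep '[{"grip":1,"delta_pos":[0.12,0.33,0],"rotation":[0,0,0]},{"grip":1,"delta_pos":[0.25,0.66,0],"rotation":[0,0,0]},{"grip":1,"delta_pos":[0.38,1,0],"rotation":[0,0,0]}]' |grep -E "tool_pos|force|opening"
python3 -m creep '[{"grip":1,"delta_pos":[0.12,0.33,0],"rotation":[0,0,0]},{"grip":1,"delta_pos":[0.25,0.66,0],"rotation":[0,0,0]},{"grip":1,"delta_pos":[0.37,1,0],"rotation":[0,0,0]}]' |grep -E "tool_pos|force|opening"
python3 -m creep '[{"grip":1,"delta_pos":[0,0,0],"rotation":[0,0,0.09]},{"grip":1,"delta_pos":[0,0,0],"rotation":[0,0,0.18]},{"grip":1,"delta_pos":[0,0,0],"rotation":[0,0,0.27]},{"grip":1,"delta_pos":[0,0,0],"rotation":[0,0,0.36]},{"grip":1,"delta_pos":[0,0,0],"rotation":[0,0,0.45]}]' |grep -E "tool_pos|orien|force|opening"
python3 -m creep '[{"grip":1,"delta_pos":[0,0,0],"rotation":[0,0,0.09]},{"grip":1,"delta_pos":[0,0,0],"rotation":[0,0,0.18]},{"grip":1,"delta_pos":[0,0,0],"rotation":[0,0,0.27]},{"grip":1,"delta_pos":[0,0,0],"rotation":[0,0,0.36]},{"grip":1,"delta_pos":[0,0,0],"rotation":[0,0,0.45]}]' |grep -E "tool_pos|orien|force|opening"
python3 -m creep '[{"grip":1,"delta_pos":[0,0,0],"rotation":[0,0,0.069]},{"grip":1,"delta_pos":[0,0,0],"rotation":[0,0,0.069]},{"grip":1,"delta_pos":[0,0,0],"rotation":[0,0,0.069]},{"grip":1,"delta_pos":[0,0,0],"rotation":[0,0,0.069]}]' |grep -E "tool_pos|orien|force|opening"
python3 - <<'E'
from h import *
for _ in range(2): s=snap("wrist")
rows([.5237,-.2701,.0817],-93.3)
np.save("/tmp/s8.npy",[s,snap("top"),snap("scene")],allow_pickle=True)
_,t,c=np.load("/tmp/s8.npy",allow_pickle=True)
g=lambda s,x,y,k:cv2.warpAffine(s["color"][:,:,::-1],np.float32([[k,0,-k*x],[0,k,-k*y]]),(400,400),flags=cv2.INTER_CUBIC)
cv2.imwrite("pics/w8.png",np.hstack([g(t,340,180,3.6),g(c,150,90,3.6)]))
E
```

```text
tool_pos: [0.4456, 0.042, 0.1306]
force: [0.6, 1.3, -1.9]
opening: 0.03
gripper_force: 30.0
tool_pos: [0.445, 0.0416, 0.2204]
force: [0.6, 0.0, -3.3]
opening: 0.03
gripper_force: 30.0
tool_pos: [0.4701, -0.0632, 0.2158]
force: [0.5, 0.9, -2.6]
opening: 0.0298
gripper_force: 30.0
tool_pos: [0.4972, -0.1671, 0.2153]
force: [1.3, 0.4, -3.3]
opening: 0.0296
gripper_force: 30.0
tool_pos: [0.5235, -0.2704, 0.215]
force: [0.7, 0.7, -3.3]
opening: 0.0296
gripper_force: 30.0
tool_pos: [0.5232, -0.2689, 0.2149]
orientation: [179.9, 0.1, -47.0]
force: [0.8, 0.3, -2.6]
opening: 0.03
gripper_force: 30.0
tool_pos: [0.5232, -0.2688, 0.2149]
orientation: [179.9, 0.1, -87.5]
force: [-0.1, -0.5, -3.9]
opening: 0.0299
gripper_force: 30.0
tool_pos: [0.5238, -0.2691, 0.216]
orientation: [180.0, 0.0, -93.2]
force: [-0.0, 0.8, -2.5]
opening: 0.0301
gripper_force: 30.0
pos [ 0.5239 -0.2692  0.2163] yaw [ 1.7998e+02  1.0000e-02 -9.3230e+01] delta_pos [1.000e-02 1.000e-03 1.346e+00] rot [0.0002 0.0001 0.0008]
```

View pics/w8.png

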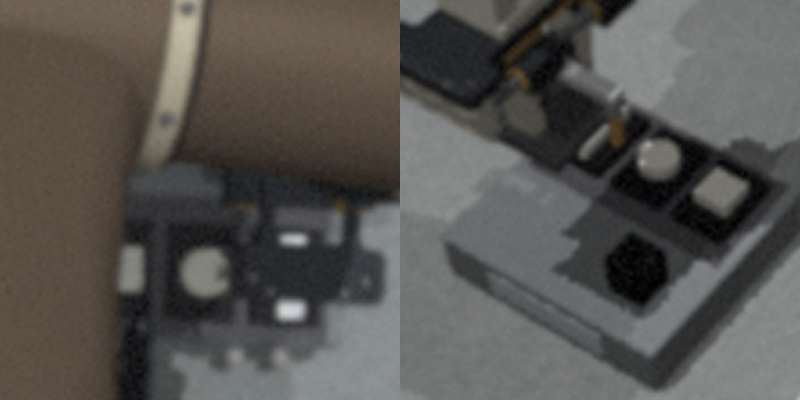

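The scene crop shows the pin tip at about (619,143), above and behind the tower at (637,265). I'll lower most of the way and check again close up.

```bash

python3 -m creep '[{"grip":1,"delta_pos":[0.01,0,0.3],"rotation":[0,0,0]},{"grip":1,"delta_pos":[0.01,0,0.6],"rotation":[0,0,0]},{"grip":1,"delta_pos":[0.01,0,0.75],"rotation":[0,0,0]},{"grip":1,"delta_pos":[0.01,0,0.8],"rotation":[0,0,0]},{"grip":1,"delta_pos":[0.01,0,0.8],"rotation":[0,0,0]}]' |grep -E "tool_pos|orien|force|opening"
python3 - <<'E'
from h import *
for _ in range(3): s=snap("scene")
rows([.5237,-.2701,.0817],-93.3)
p,R=tool(); d=-R.apply([1,0,0])
tip=p+.0505*d; tip[2]=p[2]-.0367+.012
T=np.array([.5266,-.2197,.078]); a=np.radians(-3.3); ex=np.array([np.cos(a),np.sin(a),0]);ey=np.array([-np.sin(a),np.cos(a),0])
X=[tip,T,T+.015*(ex+ey),T+.015*(ex-ey),T+.015*(-ex-ey),T+.015*(-ex+ey)]
k=10;q=proj(s,X);x0,y0=q[1]-[40,35]
print("tip",tip.round(4));print(((q-[x0,y0])*k).round(0).tolist())
im=cv2.warpAffine(s["color"][:,:,::-1],np.float32([[k,0,-k*x0],[0,k,-k*y0]]),(800,600),flags=cv2.INTER_CUBIC)
im=cv2.convertScaleAbs(im,alpha=1.6,beta=10)
for i,z in enumerate(q): cv2.drawMarker(im,tuple(int(v) for v in (z-[x0,y0])*k),(0,0,255) if i else (255,255,0),0,14,1)
cv2.imwrite("pics/w9.png",im)
E
```

```text
tool_pos: [0.5239, -0.2703, 0.1362]
orientation: [179.9, -0.0, -93.3]
force: [0.5, -0.3, -1.7]
opening: 0.0302
gripper_force: 30.0
pos [ 0.5248 -0.2704  0.1378] yaw [-1.7989e+02 -3.0000e-02 -9.3290e+01] delta_pos [-0.003  0.012  0.561] rot [-0.0012 -0.0003  0.0002]
tip [ 0.5277 -0.22    0.1131]
[[382.0, 259.0], [400.0, 350.0], [411.0, 417.0], [313.0, 363.0], [389.0, 284.0], [486.0, 337.0]]
```

View pics/w9.png

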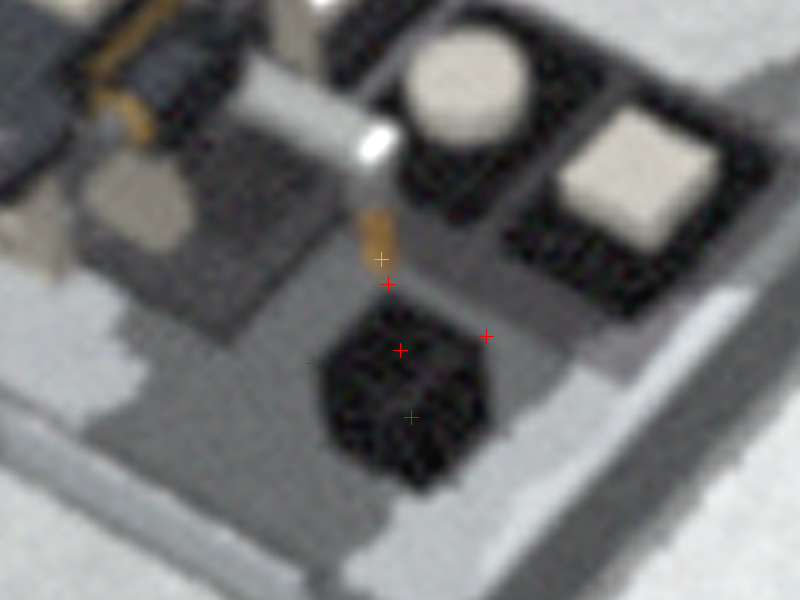

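The tower corners at (318,365) and (490,340) sit about 5 px right of the prediction, and the pin tip is at (381,264). So the pin needs about 1 mm toward -x/+y. Descending in small steps.

```bash

python3 -m creep '[{"grip":1,"delta_pos":[-0.01,0.01,0.1],"rotation":[0,0,0]},{"grip":1,"delta_pos":[-0.01,0.01,0.2],"rotation":[0,0,0]},{"grip":1,"delta_pos":[-0.01,0.01,0.28],"rotation":[0,0,0]},{"grip":1,"delta_pos":[-0.01,0.01,0.34],"rotation":[0,0,0]},{"grip":1,"delta_pos":[-0.01,0.01,0.38],"rotation":[0,0,0]}]' |grep -E "tool_pos|orien|force|opening"
python3 -m creep '[{"grip":1,"delta_pos":[0,0,0.03],"rotation":[0,0,0]},{"grip":1,"delta_pos":[0,0,0.06],"rotation":[0,0,0]},{"grip":1,"delta_pos":[0,0,0.06],"rotation":[0,0,0]}]'
```

```text
tool_pos: [0.5227, -0.2691, 0.0976]
orientation: [179.9, 0.0, -93.3]
force: [0.4, 0.6, -2.8]
opening: 0.0297
gripper_force: 30.0
clock: 38.1
tool_pos: [0.5229, -0.2691, 0.0922]
orientation: [180.0, 0.0, -93.3]
force: [-0.3, -1.2, -2.7]
opening: 0.0297
gripper_force: 30.0
```

```bash

python3 -m creep '[{"grip":1,"delta_pos":[0,0,0.03],"rotation":[0,0,0]},{"grip":1,"delta_pos":[0,0,0.06],"rotation":[0,0,0]},{"grip":1,"delta_pos":[0,0,0.09],"rotation":[0,0,0]},{"grip":1,"delta_pos":[0,0,0.1],"rotation":[0,0,0]},{"grip":1,"delta_pos":[0,0,0.1],"rotation":[0,0,0]}]'
python3 -m creep '[{"grip":1,"delta_pos":[0,0,0.01],"rotation":[0,0,0]},{"grip":1,"delta_pos":[0,0,0.02],"rotation":[0,0,0]},{"grip":1,"delta_pos":[0,0,0.02],"rotation":[0,0,0]}]'|grep -E "tool_pos|orien|force|opening"
```

```text
clock: 38.6
tool_pos: [0.5229, -0.2691, 0.0824]
orientation: [180.0, 0.0, -93.3]
force: [0.8, -0.1, -2.7]
opening: 0.03
gripper_force: 30.0
tool_pos: [0.5232, -0.2692, 0.0818]
orientation: [-180.0, -0.0, -93.3]
force: [-1.8, 2.8, 6.5]
opening: 0.0302
gripper_force: 30.0
```

```bash

python3 -m creep '[{"grip":0.5,"delta_pos":[0,0,0],"rotation":[0,0,0]},{"grip":0.5,"delta_pos":[0,0,0],"rotation":[0,0,0]},{"grip":0.5,"delta_pos":[0,0,0],"rotation":[0,0,0]},{"grip":0.5,"delta_pos":[0,0,-0.2],"rotation":[0,0,0]},{"grip":0.5,"delta_pos":[0,0,-0.5],"rotation":[0,0,0]}]' |grep -E "tool_pos|orien|force|opening"
python3 -m creep '[{"grip":0.5,"delta_pos":[0,0,-0.5],"rotation":[0,0,0]},{"grip":0.5,"delta_pos":[0,0,-1],"rotation":[0,0,0]},{"grip":1,"delta_pos":[0,0,-1],"rotation":[0,0,0.09]},{"grip":1,"delta_pos":[0,0,-1],"rotation":[0,0,0.18]},{"grip":1,"delta_pos":[0,0,-1],"rotation":[0,0,0.2]}]' |grep -E "tool_pos|orien|force|opening"
python3 -m creep '[{"grip":1,"delta_pos":[0,0,-0.3],"rotation":[0,0,0.4]},{"grip":1,"delta_pos":[0,0,-0.3],"rotation":[0,0,0.4]},{"grip":1,"delta_pos":[0,0,-0.3],"rotation":[0,0,0.4]},{"grip":1,"delta_pos":[0,0,-0.3],"rotation":[0,0,0.4]},{"grip":1,"delta_pos":[0,0,-0.3],"rotation":[0,0,0.4]}]' |grep -E "tool_pos|orien|force|opening"
python3 -m creep '[{"grip":1,"delta_pos":[0,0,0],"rotation":[0,0,0.4]},{"grip":1,"delta_pos":[0,0,0],"rotation":[0,0,0.4]},{"grip":1,"delta_pos":[0,0,0],"rotation":[0,0,0.4]},{"grip":1,"delta_pos":[0,0,0],"rotation":[0,0,0.4]},{"grip":1,"delta_pos":[0,0,0],"rotation":[0,0,0.4]}]' |grep -E "tool_pos|orien|force|opening"
python3 - <<'E'
from h import *
for _ in range(2): s=snap("scene")
w=snap("wrist");np.save("/tmp/w10.npy",w,allow_pickle=True)
k=3.3
g=cv2.warpAffine(s["color"][:,:,::-1],np.float32([[k,0,-k*150],[0,k,-k*95]]),(800,600),flags=cv2.INTER_CUBIC)
g[:270,440:]=cv2.resize(w["color"][:,:,::-1],(360,270),interpolation=cv2.INTER_AREA)
cv2.imwrite("pics/w10.png",g)
a=np.radians(-3.3);c=np.array([.4785,-.2673])
for n,y in(("long",-.055),("round",0),("square",.055)):
    q=c+np.array([[np.cos(a),-np.sin(a)],[np.sin(a),np.cos(a)]])@[-.045,y]; print(n,q.round(4)); rows([*q,.11],176.7)
E
```

```text
tool_pos: [0.5218, -0.2689, 0.1292]
orientation: [179.8, 0.0, -93.3]
force: [0.5, -0.2, 1.0]
opening: 0.0436
gripper_force: 0.0
tool_pos: [0.5231, -0.2692, 0.2311]
orientation: [-179.9, 0.0, -111.6]
force: [-0.5, 0.6, 0.1]
opening: 0.025
gripper_force: 0.0
tool_pos: [0.523, -0.2692, 0.2606]
orientation: [-180.0, 0.0, -147.5]
force: [0.4, 0.2, 0.0]
opening: 0.0006
gripper_force: 0.0
tool_pos: [0.523, -0.2692, 0.2604]
orientation: [180.0, -0.0, 176.7]
force: [-0.5, -0.6, 0.1]
opening: 0.0005
gripper_force: 0.0
long [ 0.4304 -0.3196]
pos [ 0.523  -0.2692  0.2605] yaw [180.    -0.   176.97] delta_pos [ 0.898 -0.553  1.505] rot [ 0.    -0.     0.003]
round [ 0.4336 -0.2647]
pos [ 0.523  -0.2692  0.2605] yaw [180.    -0.   176.97] delta_pos [ 0.896 -0.003  1.505] rot [ 0.    -0.     0.003]
square [ 0.4367 -0.2098]
pos [ 0.523  -0.2692  0.2605] yaw [180.    -0.   176.97] delta_pos [0.893 0.547 1.505] rot [ 0.    -0.     0.003]
```

View pics/w10.png

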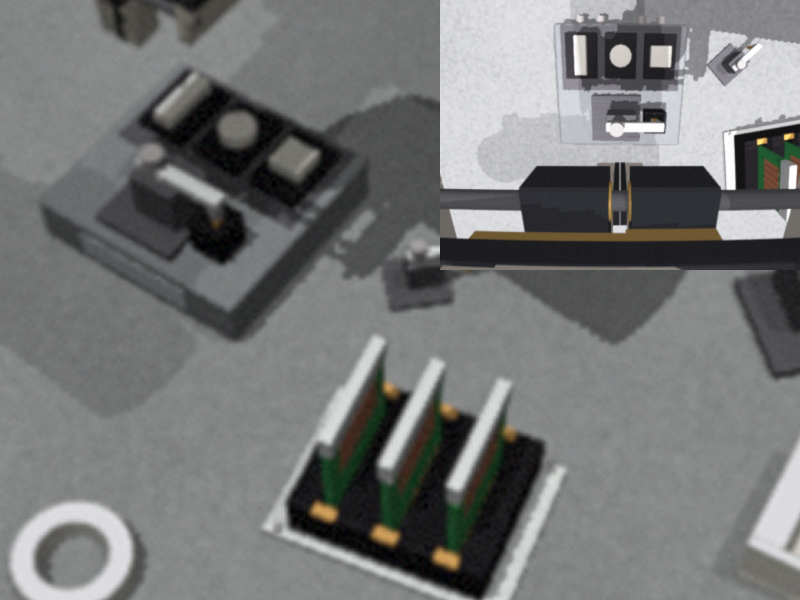

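All three boards stand in the socket block (board tops at (350,390), (412,420) and (480,440)). The probe is on the deck with its pin in the tower at (215,222). Round key next.

```bash

python3 -m creep '[{"grip":1,"delta_pos":[0.4,0,0.3],"rotation":[0,0,0]},{"grip":1,"delta_pos":[0.9,0,0.6],"rotation":[0,0,0]},{"grip":1,"delta_pos":[0.9,0,0.9],"rotation":[0,0,0]},{"grip":1,"delta_pos":[0.9,0,0.9],"rotation":[0,0,0]}]' |grep -E "tool_pos|force"
python3 -m creep '[{"grip":1,"delta_pos":[0,0,0.3],"rotation":[0,0,0]},{"grip":1,"delta_pos":[0,0,0.6],"rotation":[0,0,0]},{"grip":1,"delta_pos":[0,0,0.6],"rotation":[0,0,0]},{"grip":1,"delta_pos":[0,0,0.6],"rotation":[0,0,0]}]' |grep -E "tool_pos|force"
python3 - <<'E'
from h import *
rows([.4336,-.2647,.080],176.7)
E
```

```text
tool_pos: [0.4295, -0.2632, 0.1675]
force: [0.4, 0.5, 0.4]
gripper_force: 0.0
tool_pos: [0.4345, -0.2644, 0.1118]
force: [0.4, -0.7, 1.2]
gripper_force: 0.0
pos [ 0.4345 -0.2644  0.1118] yaw [-179.96   -0.    176.81] delta_pos [ 0.009 -0.004  0.318] rot [-0.0005 -0.      0.0013]
```

```bash

python3 -m creep '[{"grip":1,"delta_pos":[0.01,0,0.1],"rotation":[0,0,0]},{"grip":1,"delta_pos":[0.01,0,0.18],"rotation":[0,0,0]},{"grip":1,"delta_pos":[0.01,0,0.24],"rotation":[0,0,0]},{"grip":1,"delta_pos":[0.01,0,0.28],"rotation":[0,0,0]},{"grip":1,"delta_pos":[0.01,0,0.29],"rotation":[0,0,0]}]' |grep -E "tool_pos|force"
python3 -m creep '[{"grip":1,"delta_pos":[0,0,0.01],"rotation":[0,0,0]},{"grip":1,"delta_pos":[0,0,0.02],"rotation":[0,0,0]},{"grip":1,"delta_pos":[0,0,0.02],"rotation":[0,0,0]}]' |grep -E "tool_pos|force"
```

```text
tool_pos: [0.4325, -0.264, 0.0816]
force: [-0.1, 2.4, 4.6]
gripper_force: 2.5
tool_pos: [0.4325, -0.264, 0.0811]
force: [-4.1, 4.9, 16.7]
gripper_force: 8.4
```

```bash

python3 -m creep '[{"grip":1,"delta_pos":[0,0,-0.15],"rotation":[0,0,0]},{"grip":1,"delta_pos":[0,0,-0.33],"rotation":[0,0,0]},{"grip":1,"delta_pos":[0,0,-0.33],"rotation":[0,0,0]}]' |grep -E "tool_pos|force"
python3 -m creep '[{"grip":1,"delta_pos":[0,0.3,0],"rotation":[0,0,0]},{"grip":1,"delta_pos":[0,0.55,0],"rotation":[0,0,0]},{"grip":1,"delta_pos":[0,0.55,0],"rotation":[0,0,0]},{"grip":1,"delta_pos":[0,0.55,0],"rotation":[0,0,0]}]' |grep -E "tool_pos|force"
python3 -m creep '[{"grip":1,"delta_pos":[0,0,0.1],"rotation":[0,0,0]},{"grip":1,"delta_pos":[0,0,0.2],"rotation":[0,0,0]},{"grip":1,"delta_pos":[0,0,0.26],"rotation":[0,0,0]},{"grip":1,"delta_pos":[0,0,0.3],"rotation":[0,0,0]},{"grip":1,"delta_pos":[0,0,0.31],"rotation":[0,0,0]}]' |grep -E "tool_pos|force"
python3 -m creep '[{"grip":1,"delta_pos":[0,0,0.01],"rotation":[0,0,0]},{"grip":1,"delta_pos":[0,0,0.02],"rotation":[0,0,0]},{"grip":1,"delta_pos":[0,0,0.02],"rotation":[0,0,0]}]' |grep -E "tool_pos|force"
```

```text
tool_pos: [0.4334, -0.2643, 0.1147]
force: [-0.3, -0.4, 0.1]
gripper_force: 0.0
tool_pos: [0.4353, -0.2087, 0.1124]
force: [0.7, 0.3, 0.2]
gripper_force: 0.0
tool_pos: [0.4347, -0.2094, 0.0812]
force: [-4.3, 0.6, 13.0]
gripper_force: 6.1
tool_pos: [0.4347, -0.2094, 0.081]
force: [-7.7, 4.0, 25.4]
gripper_force: 12.3
```

Now the long key, 110 mm back along -y in two hops.

```bash

python3 -m creep '[{"grip":1,"delta_pos":[0,0,-0.15],"rotation":[0,0,0]},{"grip":1,"delta_pos":[0,0,-0.33],"rotation":[0,0,0]},{"grip":1,"delta_pos":[0,0,-0.33],"rotation":[0,0,0]}]' |grep -E "tool_pos|force"
python3 -m creep '[{"grip":1,"delta_pos":[0,-0.3,0],"rotation":[0,0,0]},{"grip":1,"delta_pos":[0,-0.55,0],"rotation":[0,0,0]},{"grip":1,"delta_pos":[0,-0.55,0],"rotation":[0,0,0]}]' |grep -E "tool_pos|force"
python3 -m creep '[{"grip":1,"delta_pos":[0,-0.3,0],"rotation":[0,0,0]},{"grip":1,"delta_pos":[0,-0.55,0],"rotation":[0,0,0]},{"grip":1,"delta_pos":[0,-0.55,0],"rotation":[0,0,0]},{"grip":1,"delta_pos":[0,-0.55,0],"rotation":[0,0,0]}]' |grep -E "tool_pos|force"
python3 -m creep '[{"grip":1,"delta_pos":[0,0,0.1],"rotation":[0,0,0]},{"grip":1,"delta_pos":[0,0,0.2],"rotation":[0,0,0]},{"grip":1,"delta_pos":[0,0,0.26],"rotation":[0,0,0]},{"grip":1,"delta_pos":[0,0,0.3],"rotation":[0,0,0]},{"grip":1,"delta_pos":[0,0,0.31],"rotation":[0,0,0]}]' |grep -E "tool_pos|force"
python3 -m creep '[{"grip":1,"delta_pos":[0,0,0.01],"rotation":[0,0,0]},{"grip":1,"delta_pos":[0,0,0.01],"rotation":[0,0,0]},{"grip":1,"delta_pos":[0,0,0.01],"rotation":[0,0,0]}]' |grep -E "tool_pos|force"
```

```text
tool_pos: [0.4367, -0.2094, 0.1144]
force: [-0.3, -0.7, -0.7]
gripper_force: 0.0
tool_pos: [0.4319, -0.2657, 0.1118]
force: [0.4, -0.3, -0.4]
gripper_force: 0.0
tool_pos: [0.4284, -0.3188, 0.1117]
force: [-0.0, -0.2, -0.1]
gripper_force: 0.0
tool_pos: [0.4286, -0.3181, 0.0812]
force: [-3.9, 5.3, 11.1]
gripper_force: 5.4
tool_pos: [0.4285, -0.3181, 0.0812]
force: [-4.0, 7.2, 12.0]
gripper_force: 6.1
```

```bash

python3 -m creep '[{"grip":1,"delta_pos":[0,0,-0.2],"rotation":[0,0,0]},{"grip":1,"delta_pos":[0,0,-0.6],"rotation":[0,0,0]},{"grip":1,"delta_pos":[0,0,-1],"rotation":[0,0,0]},{"grip":1,"delta_pos":[0,0,-1],"rotation":[0,0,0]}]' |grep -E "tool_pos|force"
python3 -m creep '[{"grip":1,"delta_pos":[0,-0.4,-0.4],"rotation":[0,0,0]},{"grip":1,"delta_pos":[0,-0.8,-0.8],"rotation":[0,0,0]},{"grip":1,"delta_pos":[0,-0.8,-0.8],"rotation":[0,0,0]},{"grip":1,"delta_pos":[0,-0.8,-0.8],"rotation":[0,0,0]},{"grip":1,"delta_pos":[0,-0.8,-0.8],"rotation":[0,0,0]}]'
python3 - <<'E'
from h import *
s=snap("scene");k=2.5
cv2.imwrite("pics/w11.png",cv2.warpAffine(s["color"][:,:,::-1],np.float32([[k,0,-k*145],[0,k,-k*100]]),(800,600),flags=cv2.INTER_CUBIC))
E
```

```text
tool_pos: [0.432, -0.3201, 0.1862]
force: [0.6, 0.4, 0.1]
gripper_force: 0.0
clock: 46.85
tool_pos: [0.4239, -0.3981, 0.2593]
orientation: [179.9, -0.1, 176.6]
force: [-0.8, -0.0, -0.7]
opening: 0.0005
gripper_force: 0.0
```

View pics/w11.png

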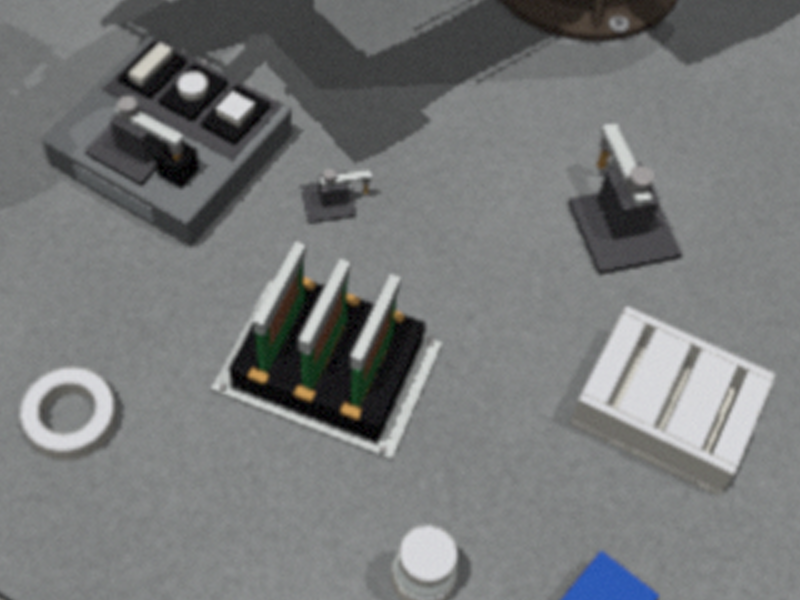

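The rack is empty at (675,395), the boards stand at (280,310), (325,320) and (375,340), and the probe is plugged in at (175,155). The bystanders are untouched and the robot is clear, so I'm handing in.

```bash
python3 -c "
from plant import ctrl
print(ctrl.close_job())"
```

```text
the job is handed in; nothing more can be done
None
```

The job is handed in: all three boards stand in the socket block, the middle-sized probe is plugged into the terminal, and the round, square and long keys were pressed to their stops in that order. The jar, tape roll and blue case were not touched.

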